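# Pack U-channels with interlocking flanges

## Robot

A 6-joint arm with a two-finger parallel gripper is mounted at the origin on a cart in front of the work surface, level with it; the furniture and walls round the work are solid. World frame = base frame: x ahead of the robot, y to its left, z up, the work surface at z = 0. Lengths are in mm, angles in rad, forces in N, time in s.
With the tool pointing down it reaches from about 275 to 750 mm from the base axis. Payload 10.2 kg.
Tool frame: the origin (TCP) lies at the very end of the fingers, on their centre line; the grasp point (between the pads) lies 19 mm behind it (ctrl.pinch_z is the distance from the TCP to the grasp point, in mm); y points along the fingers, z is the direction in which the jaws open and shut, and the axes are right-handed (so a half turn about y gives the same grasp; the last joint's range is limited). The gripper opens to 85 mm and grips with 20 to 120 N. Pads are 22 mm wide; open, the fingers measure 114 mm over their backs; the gripper's body (76 mm by 85 mm) begins 54 mm behind the grasp point. The pads swing forward as they close: fully open they stand 13 mm farther back than shut.
Start: joints at [1.098, 0.313, 1.498, -0, 1.331, -0.223], TCP at [129.798, 508.708, 231.294] pointing down, gripper open.
Joint ranges: [-2.94, 2.94], [-0.97, 2.17], [0.19, 2.56], [-1.23, 4.37], [0.02, 3.11], [-2.88, 2.88]. Speed limits (rad/s): [2.39, 2.39, 3.01, 3.14, 3.14, 3.14].

## Interface

Orientations are given as a unit quaternion [w, x, y, z].
In Python, from rig import sense, eyes, ctrl gives the robot as it stands. The module is installed in compiled form; this text tells all that it offers.
- The arm moves only by the shell command python3 -m handwheel 'ROWS' [FORCE]. ROWS is JSON, a list of rows, each an object of numbers: "grip": the finger opening in mm, from 0 to 85.4; "tx", "ty", "tz": the shift along the tool's x, y, z in mm; "wx", "wy", "wz": the turn, a rotation vector about the tool's x, y, z in rad. In form: [{"grip": .., "tx": .., "ty": .., "tz": .., "wx": .., "wy": .., "wz": ..}, ...]. A call has 1 to 10 rows; each row shifts and turns the commanded pose from where the row before left it, along the tool's axes as they then stand; what a row does not reach is not made up. A row lasts 1/12 s, in which the tool goes at most 41.7 mm and 7.16 degrees, less where a joint would pass 70% of its speed; a pose out of reach is approached as far as the arm can. A call is refused whole if a number of a shift passes 41.7 or a number of a turn 0.125, either way. A call with a gripper value outside its range is refused whole. The fingers move at their own pace and stop on an object; FORCE is the grip in N (left out, the last holds). Time passes only in rows, so rows that do not move let the fingers close. It gives the time, the measured TCP pose, the force and the opening at its end, in the units of the state.
- sense(): the state, without advancing time (a new reading comes with each control period).
- eyes.capture(name): name is "side" or "top" or "wrist"; returns a dict with "pixels" (384x512x3 uint8, red, green, blue), "mtx" (3x3 intrinsics, pixels), "R" (3x3) and "t" (3): a world point X has camera coordinates R X + t. Camera axes: x right, y down, z forward; pixel columns grow to the right and rows downward; lengths in mm; the calibration is good to about 2 mm. The wrist camera is an equidistant fisheye: a pixel r from the principal point sees the ray r / f radians off the axis. A picture is of the moment at which its call begins. There is no depth.
- ctrl.finish_job(): hands the job in, once; it reports no verdict.
The state is a dict: "time_s": time; "joints": joint angles; "dq": joint speeds; "tau": joint torques, N m; "eef_pos": TCP position; "ee_rot": TCP orientation; "force": force on the tool from outside, world axes, zero at the start; "wrist_torque": the same for the moment, N m; "grip_width": opening from 0.0 (shut) to 1.0 (fully open).
Only numpy, scipy, OpenCV 4.12 (cv2) and the standard library are available. Lean on these libraries where they do the work, as an engineer would, in place of code of your own. Each camera call takes 0.05 s, during which the arm holds its last target.

## Task

Pack the three U-channels in the plywood cradle, ends in line: lay the loose aluminium channel open side up in the empty bay and let go, then take the brass channel off the sloping easel and set it open side down across the middle, one flange in each aluminium trough, fully down, level and straight. Do not drop a channel, and leave the jars and the toy globe where they stand.

Things in the scene. Friction and masses are not known exactly. Their poses are not given: they have to be found in the camera images.
- cradle: Fixed plywood board 164 x 150 x 12 mm on the table, origin at the centre of its underside, z up, x to the left as the robot sees it. Two bays run along its y axis, at x = -38 mm (right-hand, empty at the start) and +38 mm (left-hand, taken). Each lies between two wooden rails 49 mm apart whose round tops stand 6 mm above the board. No end stops: every channel belongs with its middle at y = 0, within 15 mm.
- right_bay (a point): Centre of the empty bay on the board's top face, 12 mm above the table, axes as the cradle's. A channel here has 1.5 mm play each side; seated, its centre is 15 mm above this point, and 30 mm are free between its inner flange and that of the laid channel.
- laid_channel_mid (a point): Centre of the unfastened aluminium U-channel lying open-up in the left-hand bay. All three channels are equal: 120 mm long (own y), 46 mm wide over the flanges (own x), 30 mm high (own z), walls 3 mm, so 40 mm between flanges; about 0.1 kg. The point is half-way along, across and up; z points up, out of the open side.
- loose_channel_mid (a point): Centre of the second aluminium U-channel (size and axes as the laid one), lying open-up on the table at the start.
- cap_channel_mid (a point): Centre of the equal brass U-channel. Its z points out of the back of its web: up when open-down. It starts open side against the 40 degree slope, z square to the slope, y level. Fully down over the two inner aluminium flanges (36 mm over both, so about 2 mm play each side) its centre is 30 mm above the table, at the cradle's x = 0; caught on a flange edge it stays well higher.
- easel: Fixed wooden table easel, foot 105 x 140 mm, 88 mm high, origin under the foot's centre. Its face slopes 40 degrees, low edge toward its -x (the robot's right). Two brass pegs 8 mm thick at y = +-48 mm, 16 mm proud of the face, carry the brass channel's lower flange; the middle of that flange is free. The face runs on 40 mm below the channel and 19 mm above it.
- pigment_jar: Bystander: loose tall jar, black lid, 59 mm wide, 95 mm high; origin under its centre.
- ink_jar: Bystander: loose jar, black lid, 47 mm wide, 44 mm high; origin under its centre.
- toy_globe: Bystander: loose toy globe on a red foot, 36 mm wide, 50 mm high; origin under its centre.
Mind the look-alikes: they are no part of the job. Of the things shaped like the part that bears cap_channel_mid, the brass one is meant.

How it is judged (in metres and radians):
On the way:
1. both aluminium channels lie open-up in their bays, the second one let go of (x of laid_channel_mid in the frame of cradle between 0.033 and 0.043 m and y of laid_channel_mid in the frame of cradle between -0.015 and 0.015 m and z of laid_channel_mid in the frame of cradle between 0.0245 and 0.0295 m and angle between each of laid_channel_mid, loose_channel_mid's own z axis and vertical below 0.06 rad and angle between the y axis of each of laid_channel_mid, loose_channel_mid and the y axis of cradle, either way round below 0.08 rad and x of loose_channel_mid in the frame of cradle between -0.043 and -0.033 m and y of loose_channel_mid in the frame of cradle between -0.015 and 0.015 m and z of loose_channel_mid in the frame of cradle between 0.0245 and 0.0295 m and contact force between the fingers and loose_channel below 0.1 N), for 0.2 s.
At the end, for the whole second after the job is handed in: Both aluminium channels open-up in their bays (5 mm across, 15 mm along), brass channel open-down between them, a flange in each trough (6 mm across, 15 mm along); heights within 2.5 mm of fully down, level within 0.06 rad, straight within 0.08 rad, at rest (x of laid_channel_mid in the frame of cradle between 0.033 and 0.043 m and y of laid_channel_mid in the frame of cradle between -0.015 and 0.015 m and z of laid_channel_mid in the frame of cradle between 0.0245 and 0.0295 m and angle between each of laid_channel_mid, loose_channel_mid, cap_channel_mid's own z axis and vertical below 0.06 rad and angle between the y axis of each of laid_channel_mid, loose_channel_mid, cap_channel_mid and the y axis of cradle, either way round below 0.08 rad and x of loose_channel_mid in the frame of cradle between -0.043 and -0.033 m and y of loose_channel_mid in the frame of cradle between -0.015 and 0.015 m and z of loose_channel_mid in the frame of cradle between 0.0245 and 0.0295 m and x of cap_channel_mid in the frame of cradle between -0.006 and 0.006 m and y of cap_channel_mid in the frame of cradle between -0.015 and 0.015 m and z of cap_channel_mid in the frame of cradle between 0.0275 and 0.0325 m and linear speed of each of laid_channel, loose_channel, cap_channel below 0.02 m/s); the robot touches nothing.
It fails at once if the pigment jar was pushed more than 3 cm (distance of pigment_jar from where it was at the start of the episode above 0.03 m).
It fails at once if the ink jar was pushed more than 3 cm (distance of ink_jar from where it was at the start of the episode above 0.03 m).
It fails at once if the toy globe was pushed more than 3 cm (distance of toy_globe from where it was at the start of the episode above 0.03 m).
It fails at once if the aluminium channel was dropped (fell freely faster than 0.5 m/s, more than about 1 cm) (contact force between the fingers and loose_channel below 0.01 N and linear speed of loose_channel above 0.5 m/s).
It fails at once if the brass channel was dropped (fell freely faster than 0.5 m/s, more than about 1 cm) (contact force between the fingers and cap_channel below 0.01 N and linear speed of cap_channel above 0.5 m/s).
It also fails if it takes over 64 s, if anything falls off the work surface, if the arm or the gripper's body presses on something with over 40 N, if the wrist force passes 120 N, or if a joint passes its speed limit or range.

## Working session

There is one attempt and no reset: what is moved stays moved. The work goes in short steps, Python scripts to look and compute and a shell command to move; the robot and the scene stay as the last step left them, time stands still between calls to the robot, and variables do not carry over. Pictures are saved under pics/ and viewed, and the job is handed in when it is done.

```bash
mkdir -p pics; ls
cat > h.py <<'E'
import numpy as np, cv2
from rig import sense, eyes, ctrl
def snap(n,f):
    c=eyes.capture(n); cv2.imwrite(f'pics/{f}.png',cv2.cvtColor(c['pixels'],cv2.COLOR_RGB2BGR)); np.savez(f'pics/{f}.npz',**{k:np.array(c[k]) for k in('pixels','mtx','R','t')}); return c
def load(f): return dict(np.load(f'pics/{f}.npz'))
def ray(c,u,v,fish=False):
    K=c['mtx']; x=(u-K[0,2])/K[0,0]; y=(v-K[1,2])/K[1,1]
    if fish:
        r=np.hypot(x,y); d=np.array([x*np.sin(r)/max(r,1e-9),y*np.sin(r)/max(r,1e-9),np.cos(r)])
    else: d=np.array([x,y,1.])
    R=c['R']; o=-R.T@c['t']; d=R.T@d; return o,d/np.linalg.norm(d)
def onz(c,u,v,z,fish=False):
    o,d=ray(c,u,v,fish); return o+d*(z-o[2])/d[2]
def proj(c,X,fish=False):
    p=c['R']@np.asarray(X,float)+c['t']; K=c['mtx']
    if fish:
        r=np.hypot(p[0],p[1]); th=np.arctan2(r,p[2]); a=p[:2]/max(r,1e-9)*th
    else: a=p[:2]/p[2]
    return np.array([K[0,0]*a[0]+K[0,2],K[1,1]*a[1]+K[1,2]])
E
python3 - <<'E'
from h import *
print(sense())
for n in('side','top','wrist'):
    c=snap(n,n+'0'); print(n,c['mtx'].tolist(),(-c['R'].T@c['t']).round(1),c['R'].round(3).tolist())
    cv2.imwrite(f'pics/{n}0b.png',cv2.resize(cv2.imread(f'pics/{n}0.png'),(800,600),interpolation=cv2.INTER_CUBIC))
E
```

```text
pics
{'time_s': 0.0, 'joints': array([ 1.09757864e+00,  3.13431411e-01,  1.49843316e+00, -3.05600167e-05,
        1.33101086e+00, -2.23415939e-01]), 'dq': array([-1.56176786e-04, -3.91418716e-04,  5.61392258e-04, -8.80888908e-05,
       -2.64816254e-04,  1.40971077e-03]), 'tau': array([-6.63091171e-06, -4.12273192e+01, -2.59737754e+01, -2.12477044e-04,
        4.24217025e-03,  1.14489333e-05]), 'eef_pos': array([129.69195218, 508.46007061, 230.74607065]), 'ee_rot': array([-0.70116874,  0.70202848, -0.08823116,  0.0879413 ]), 'force': array([-0.03107932, -0.10607803,  0.30473648]), 'wrist_torque': array([-0.03371007,  0.01138335,  0.00288777]), 'grip_width': 0.9996672807426223}
side [[401.3536144167292, 0.0, 261.74413874298915], [0.0, 401.3536144167292, 187.6615762206917], [0.0, 0.0, 1.0]] [312.4 910.6 468.6] [[-0.975, -0.224, -0.006], [-0.085, 0.393, -0.916], [0.207, -0.892, -0.402]]
top [[465.61229002295374, 0.0, 258.69246955136214], [0.0, 465.61229002295374, 187.11916999761627], [0.0, 0.0, 1.0]] [ 334.9   66.9 1477.2] [[0.03, -0.999, 0.022], [-0.992, -0.032, -0.118], [0.119, -0.019, -0.993]]
wrist [[297.3186396354542, 0.0, 255.55227258624922], [0.0, 297.3186396354542, 190.05599026956696], [0.0, 0.0, 1.0]] [ 60.  526.1 372.4] [[0.247, 0.969, -0.0], [0.931, -0.237, 0.279], [0.27, -0.069, -0.96]]
```

View pics/side0b.png

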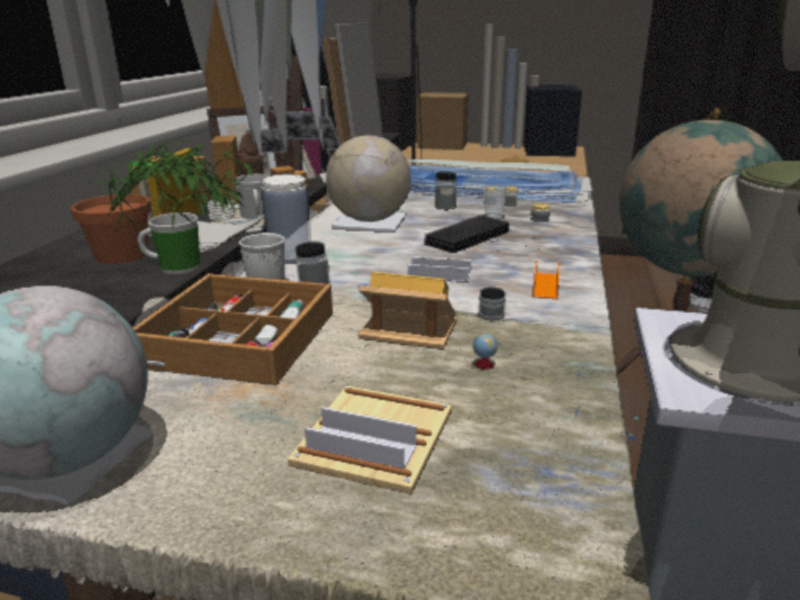

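View pics/top0b.png

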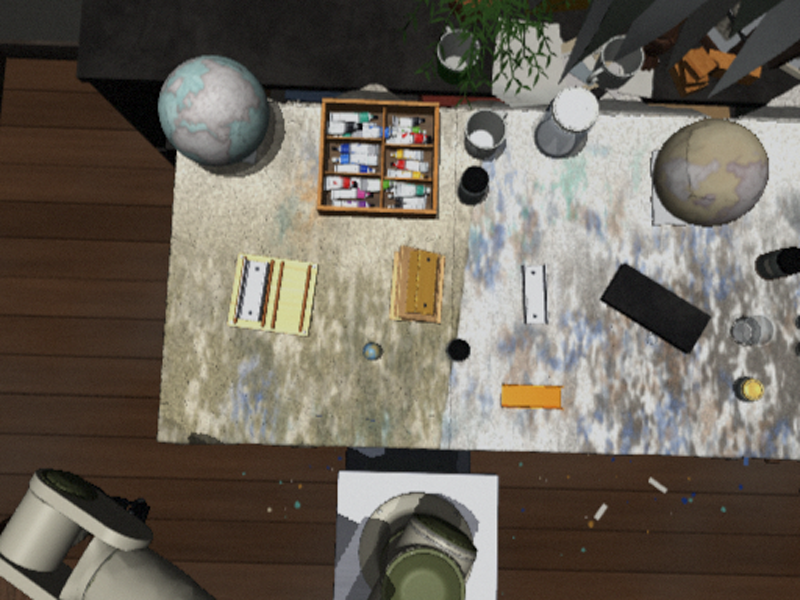

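View pics/wrist0b.png

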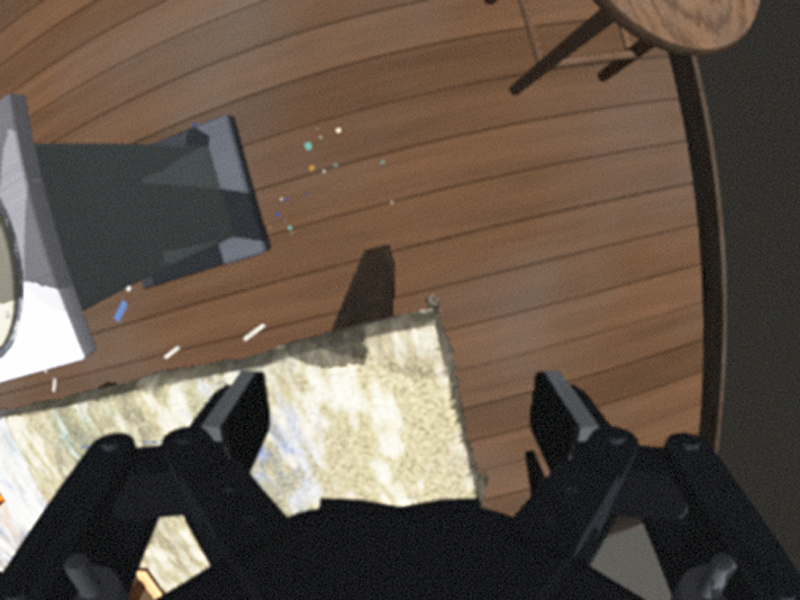

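Candidates (in 800x600 top view): for the loose aluminium channel, the grey-white U at (535,294). The one at (255,292) is already in the cradle. For the brass channel, the golden one on the easel at (422,282), against an orange U at (531,397) on the table, which is a decoy, and the black bar at (655,308). I'll check these in crops.

Run:
```python
from h import *
a=cv2.imread('pics/top0.png'); b=cv2.imread('pics/side0.png')
t=cv2.resize(a[145:275,140:370],(800,452),interpolation=cv2.INTER_CUBIC); cv2.imwrite('pics/crop_top.png',t)
s=cv2.resize(b[160:320,180:380],(750,600),interpolation=cv2.INTER_CUBIC); cv2.imwrite('pics/crop_side.png',s)
```

```text
(no output)
```

View pics/crop_top.png

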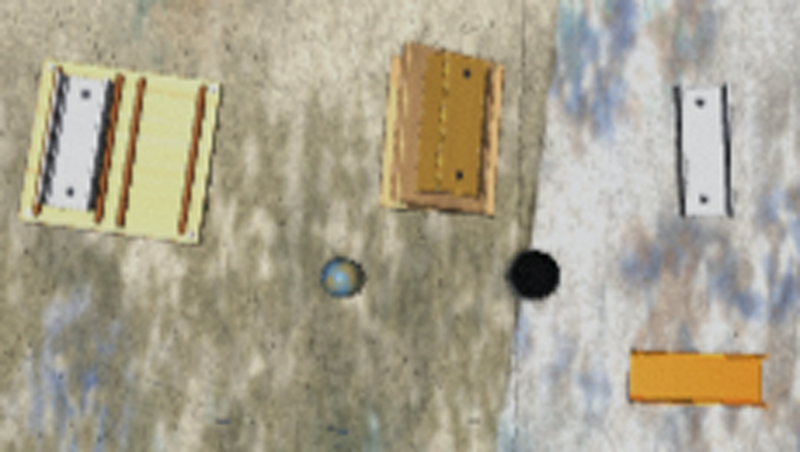

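View pics/crop_side.png

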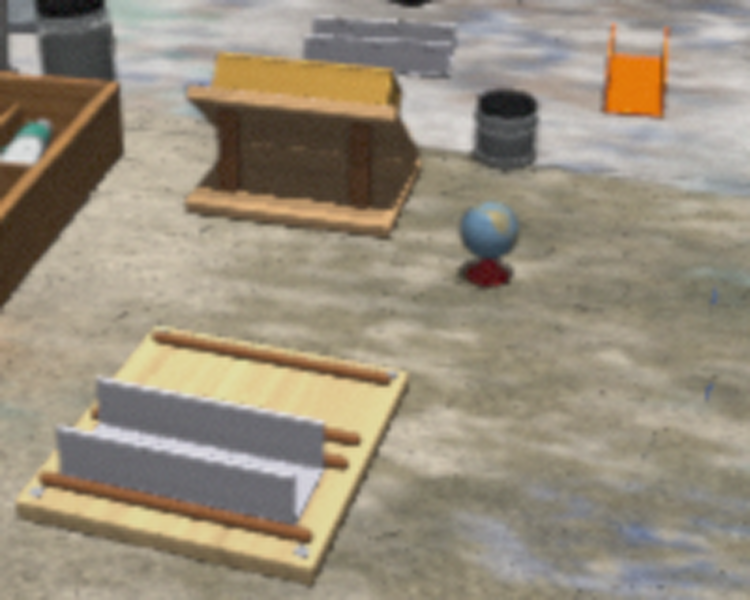

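The crops show the bare-aluminium loose channel, open-up, at crop_top (703,150). The brass channel is on the easel at (450,125), and the orange U at (697,378) is the decoy. The black jar by the easel at (535,273) is the ink jar and the globe is at (342,277). Next I'll take rough positions from the top view.

Run:
```python
from h import *
from scipy.spatial.transform import Rotation as Ro
c=load('top0')
def P(u,v,z): return onz(c,140+u/3.478,145+v/3.478,z).round(1)
print('loose rim',[P(u,v,30) for u,v in((675,87),(682,215),(726,87),(731,215))])
print('board corners',[P(u,v,12) for u,v in((47,62),(219,84),(197,242),(20,216))])
print('laid rim',[P(u,v,42) for u,v in((60,70),(38,210),(118,78),(100,218))])
print('globe',P(342,277,40),'ink',P(535,273,44), 'orange',P(697,378,15))
print('easel foot',P(385,205,0),P(490,213,10))
print('holes brass',P(466,73,80),P(459,174,80))
s=sense(); q=s['ee_rot']; R=Ro.from_quat(np.r_[q[1:],q[0]]).as_matrix(); print(R.round(3))
w=load('wrist0'); C=-w['R'].T@w['t']; print('cam in tool',R.T@(C-s['eef_pos']), 'fwd in tool',(R.T@w['R'].T).round(3))
```

```text
loose rim [array([ 570.1, -196.6,   30. ]), array([ 453.9, -204.1,   30. ]), array([ 571.7, -243.1,   30. ]), array([ 455.3, -248.4,   30. ])]
board corners [array([577. , 375.3,  12. ]), array([562. , 217.9,  12. ]), array([417.2, 231.4,  12. ]), array([435.7, 391.6,  12. ])]
laid rim [array([565.2, 357. ,  42. ]), array([439.4, 369.4,  42. ]), array([559.7, 305.1,  42. ]), array([434.1, 314.5,  42. ])]
globe [388.7  99.   40. ] ink [397.2 -71.5  44. ] orange [ 308.9 -221.9   15. ]
easel foot [457.   62.9   0. ] [451.9 -32.7  10. ]
holes brass [568.3  -4.   80. ] [ 4.794e+02 -2.000e-01  8.000e+01]
[[ 0.969 -0.     0.247]
 [-0.247 -0.001  0.969]
 [-0.    -1.    -0.001]]
cam in tool [ -71.89682755 -141.48037979   -0.37999585] fwd in tool [[-0.     0.96   0.279]
 [-0.001 -0.279  0.96 ]
 [ 1.    -0.     0.001]]
```

```bash
python3 -m handwheel '[{"tx":38,"tz":-11.4},{"tx":38,"tz":-11.4},{"tx":38,"tz":-11.4},{"tx":38,"tz":-11.4},{"tx":38,"tz":-11.4},{"tx":38,"tz":-11.4},{"tx":38,"tz":-11.4},{"tx":38,"tz":-11.4},{"tx":38,"tz":-11.4},{"tx":38,"tz":-11.4}]' && python3 -m handwheel '[{"ty":30,"wy":-0.07},{"ty":30,"wy":-0.07},{},{}]'
python3 - <<'E'
from h import *
c=snap('wrist','w1'); cv2.imwrite('pics/w1b.png',cv2.resize(cv2.imread('pics/w1.png'),(800,600),interpolation=cv2.INTER_CUBIC)); print(sense())
E
```

```text
{'time_s': 0.2, 'joints': array([ 1.09763144e+00,  3.13256439e-01,  1.49807687e+00,  1.25221930e-05,
        1.33098107e+00, -2.23410476e-01]), 'dq': array([-0.00048832, -0.00357877, -0.00287366,  0.00068865,  0.0012479 ,
        0.00012651]), 'tau': array([ 7.09729738e-04, -4.12024999e+01, -2.59608203e+01, -8.69576274e-05,
        3.04815898e-03,  4.94437438e-05]), 'eef_pos': array([129.71969432, 508.5969949 , 230.96974073]), 'ee_rot': array([-0.70136196,  0.70183872, -0.08816436,  0.08798211]), 'force': array([-0.02553482, -0.05630382, -0.44023643]), 'wrist_torque': array([-0.04327367, -0.0429361 ,  0.00426356]), 'grip_width': 1.003002982491062}invalid input
```

View pics/w1b.png

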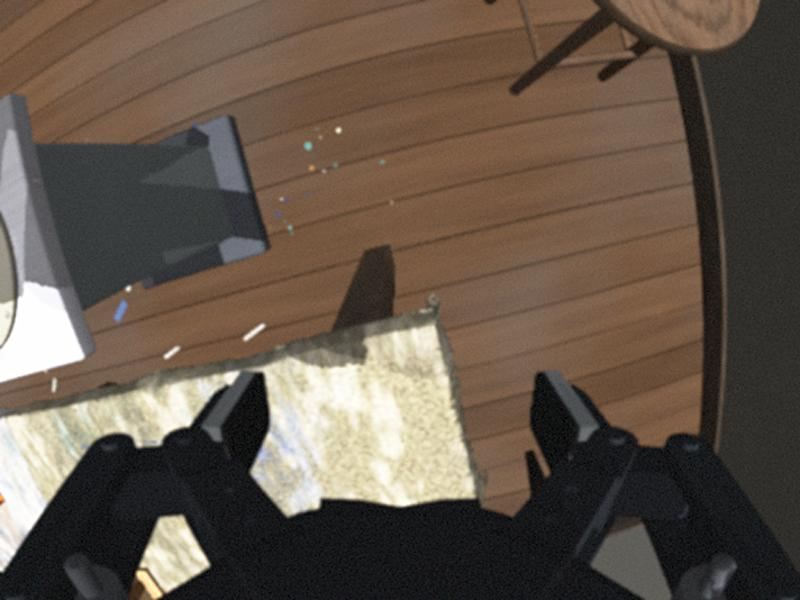

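Refused, nothing moved. Rows apparently need all seven keys.

```bash
python3 -m handwheel '[{"grip":85,"tx":38,"ty":0,"tz":-11.4,"wx":0,"wy":0,"wz":0},{"grip":85,"tx":38,"ty":0,"tz":-11.4,"wx":0,"wy":0,"wz":0},{"grip":85,"tx":38,"ty":0,"tz":-11.4,"wx":0,"wy":0,"wz":0},{"grip":85,"tx":38,"ty":0,"tz":-11.4,"wx":0,"wy":0,"wz":0},{"grip":85,"tx":38,"ty":0,"tz":-11.4,"wx":0,"wy":0,"wz":0},{"grip":85,"tx":38,"ty":0,"tz":-11.4,"wx":0,"wy":0,"wz":0},{"grip":85,"tx":38,"ty":0,"tz":-11.4,"wx":0,"wy":0,"wz":0},{"grip":85,"tx":38,"ty":0,"tz":-11.4,"wx":0,"wy":0,"wz":0},{"grip":85,"tx":38,"ty":0,"tz":-11.4,"wx":0,"wy":0,"wz":0},{"grip":85,"tx":38,"ty":0,"tz":-11.4,"wx":0,"wy":0,"wz":0}]' && python3 -m handwheel '[{"grip":85,"tx":0,"ty":20,"tz":0,"wx":0,"wy":-0.07,"wz":0},{"grip":85,"tx":0,"ty":20,"tz":0,"wx":0,"wy":-0.07,"wz":0},{"grip":85,"tx":0,"ty":0,"tz":0,"wx":0,"wy":0,"wz":0},{"grip":85,"tx":0,"ty":0,"tz":0,"wx":0,"wy":0,"wz":0}]'
python3 - <<'E'
from h import *
c=snap('wrist','w1'); cv2.imwrite('pics/w1b.png',cv2.resize(cv2.imread('pics/w1.png'),(800,600),interpolation=cv2.INTER_CUBIC)); print(sense())
E
```

```text
time_s: 1.03
eef_pos: [471.3, 302.9, 231.2]
ee_rot: [-0.702, 0.702, -0.088, 0.088]
force: [0.0, 0.2, -0.7]
grip_width: 1.0
time_s: 1.37
eef_pos: [469.5, 304.2, 191.0]
ee_rot: [-0.706, 0.706, -0.04, 0.039]
force: [0.9, -0.3, 0.9]
grip_width: 0.995
{'time_s': 1.4167, 'joints': array([ 3.65929236e-01,  4.20748094e-01,  1.44938873e+00, -1.25390864e-05,
        1.27083555e+00, -1.09332848e+00]), 'dq': array([ 0.00514186, -0.01668373, -0.01624096, -0.0034138 , -0.00072585,
       -0.00254637]), 'tau': array([-4.55234069e-01, -4.37807751e+01, -2.42860347e+01, -1.14795254e-02,
       -2.54763424e-02, -6.14349497e-02]), 'eef_pos': array([469.86863734, 304.59042836, 192.13625965]), 'ee_rot': array([ 0.70609338, -0.70592158,  0.03921128, -0.03961493]), 'force': array([-0.05670104,  0.04580793,  0.86544514]), 'wrist_torque': array([-0.03824418,  0.01838027, -0.01847341]), 'grip_width': 0.9989659716351802}
```

View pics/w1b.png

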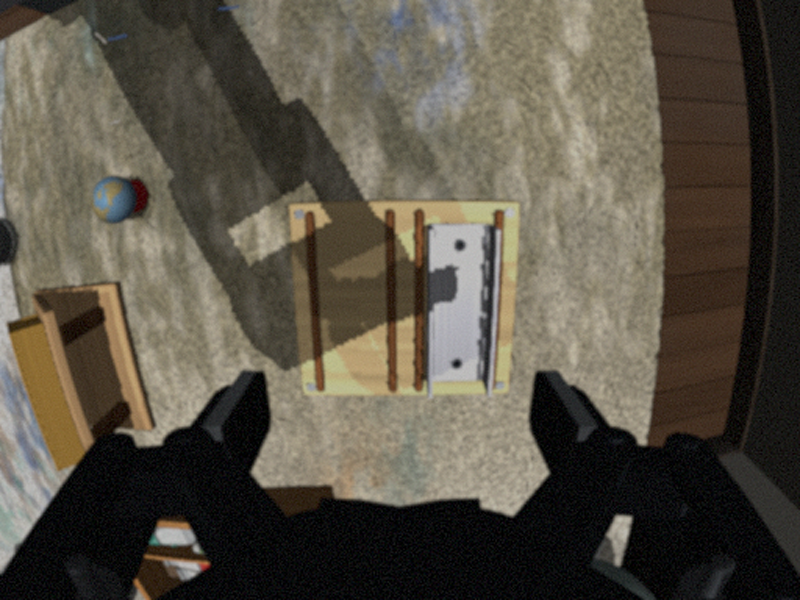

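The wrist view shows the cradle squarely: board corners (290,203), (519,203), (508,396), (302,393), and the laid channel at (458,305). I'll refine with a colour mask and a crop.

Run:
```python
from h import *
c=load('w1'); im=cv2.cvtColor(c['pixels'],cv2.COLOR_RGB2BGR)
cv2.imwrite('pics/w1c.png',cv2.resize(im[120:265,175:345],(704,600),interpolation=cv2.INTER_CUBIC))
```

```text
(no output)
```

View pics/w1c.png

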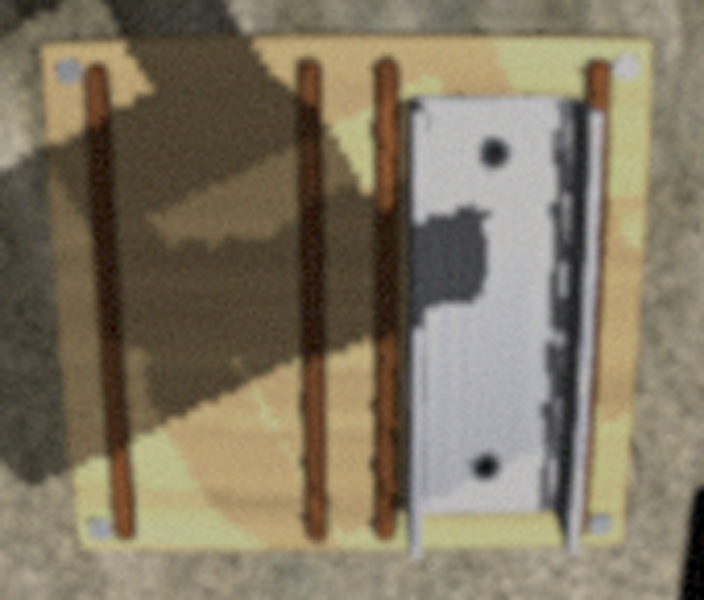

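```bash
cat >> h.py <<'E'
def P1(c,u,v,z,x0,y0,s): return onz(c,x0+u/s-0.5+0.5/s,y0+v/s-0.5+0.5/s,z,True)
E
python3 - <<'E'
from h import *
c=load('w1')
f=lambda u,v,z:P1(c,u,v,z,175,120,704/170)
B=np.array([f(*p,12) for p in((42,37),(653,40),(626,547),(82,547))]); print(B.round(1), [np.linalg.norm(B[i]-B[i-1]).round(1) for i in range(4)], B.mean(0).round(1))
S=np.array([f(*p,12) for p in((67,71),(626,68),(599,523),(99,527))]); print(S.round(1), S.mean(0).round(1))
def ang(a,b): d=b-a; return np.degrees(np.arctan2(d[1],d[0])).round(2)
print('dir x edges',ang(B[0],B[3]),ang(B[1],B[2]),ang(S[0],S[3]),ang(S[1],S[2]),'y edges',ang(B[0],B[1]),ang(B[3],B[2]))
R=[(f(95,68,17),f(123,535,17)),(f(310,63,17),f(316,537,17)),(f(386,63,17),f(385,537,17))]
for a,b in R: print('rail',a.round(1),b.round(1),ang(a,b))
h=[f(494,152,15),f(485,466,15)]; print('holes',h[0].round(1),h[1].round(1),ang(*h),(h[0]+h[1])/2)
e=[f(480,97,15),f(480,515,15)];print('ends',e[0].round(1),e[1].round(1))
E
```

```text
[[412.1 232.6  12. ]
 [430.7 393.2  12. ]
 [579.  379.3  12. ]
 [560.5 218.1  12. ]] [np.float64(149.1), np.float64(161.7), np.float64(148.9), np.float64(162.2)] [495.6 305.8  12. ]
[[422.1 238.1  12. ]
 [437.6 385.3  12. ]
 [569.7 371.2  12. ]
 [554.3 224.6  12. ]] [495.9 304.8  12. ]
dir x edges -5.58 -5.36 -5.82 -6.06 y edges 83.4 83.46
rail [422.  246.7  17. ] [555.1 232.6  17. ] -6.08
rail [427.6 302.3  17. ] [561.2 288.3  17. ] -6.0
rail [429.8 321.7  17. ] [563.5 308.   17. ] -5.85
holes [456.2 347.6  15. ] [545.4 338.3  15. ] -5.9 [500.78556167 342.94438531  15.        ]
ends [441.3 345.2  15. ] [560.7 335.9  15. ]
```

Cradle centre is about (495.8, 305.2) at −6.0°. The board measures 162x149 against 164x150 nominal, so the scale is good. The laid channel is within about 1 mm of the middle. Right bay is at (491.8, 267.4). Next I'll move over the easel, look, then go on to the loose channel.

```bash
python3 -m handwheel '[{"grip":85,"tx":5.3,"ty":0,"tz":-40.3,"wx":0,"wy":0,"wz":0},{"grip":85,"tx":5.3,"ty":0,"tz":-40.3,"wx":0,"wy":0,"wz":0},{"grip":85,"tx":5.3,"ty":0,"tz":-40.3,"wx":0,"wy":0,"wz":0},{"grip":85,"tx":5.3,"ty":0,"tz":-40.3,"wx":0,"wy":0,"wz":0},{"grip":85,"tx":5.3,"ty":0,"tz":-40.3,"wx":0,"wy":0,"wz":0},{"grip":85,"tx":5.3,"ty":0,"tz":-40.3,"wx":0,"wy":0,"wz":0},{"grip":85,"tx":5.3,"ty":0,"tz":-40.3,"wx":0,"wy":0,"wz":0},{"grip":85,"tx":5.3,"ty":0,"tz":-40.3,"wx":0,"wy":0,"wz":0},{"grip":85,"tx":0,"ty":0,"tz":0,"wx":0,"wy":0,"wz":0},{"grip":85,"tx":0,"ty":0,"tz":0,"wx":0,"wy":0,"wz":0}]'
python3 - <<'E'
from h import *
c=snap('wrist','w2'); cv2.imwrite('pics/w2b.png',cv2.resize(cv2.imread('pics/w2.png'),(800,600),interpolation=cv2.INTER_CUBIC)); s=sense(); print(s['eef_pos'],s['joints'])
E
python3 -m handwheel '[{"grip":85,"tx":5.3,"ty":0,"tz":-40.3,"wx":0,"wy":0,"wz":0},{"grip":85,"tx":5.3,"ty":0,"tz":-40.3,"wx":0,"wy":0,"wz":0},{"grip":85,"tx":5.3,"ty":0,"tz":-40.3,"wx":0,"wy":0,"wz":0},{"grip":85,"tx":5.3,"ty":0,"tz":-40.3,"wx":0,"wy":0,"wz":0},{"grip":85,"tx":5.3,"ty":0,"tz":-40.3,"wx":0,"wy":0,"wz":0},{"grip":85,"tx":0,"ty":10,"tz":0,"wx":0,"wy":-0.083,"wz":0},{"grip":85,"tx":0,"ty":10,"tz":0,"wx":0,"wy":-0.083,"wz":0},{"grip":85,"tx":0,"ty":0,"tz":0,"wx":0,"wy":0,"wz":0},{"grip":85,"tx":0,"ty":0,"tz":0,"wx":0,"wy":0,"wz":0}]'
python3 - <<'E'
from h import *
c=snap('wrist','w3'); cv2.imwrite('pics/w3b.png',cv2.resize(cv2.imread('pics/w3.png'),(800,600),interpolation=cv2.INTER_CUBIC)); s=sense(); print(s['eef_pos'],s['ee_rot'],s['joints'])
E
```

```text
time_s: 2.25
eef_pos: [477.1, -22.2, 192.7]
ee_rot: [-0.706, 0.706, -0.04, 0.041]
force: [0.9, 1.0, 0.1]
grip_width: 0.995
[477.00667162 -20.84488949 192.47151031] [-2.89868350e-01  2.43376436e-01  1.69571410e+00  2.75921519e-04
  1.20056581e+00 -1.74894987e+00]
time_s: 3.05
eef_pos: [481.5, -222.6, 171.7]
ee_rot: [0.707, -0.707, -0.02, 0.02]
force: [0.0, 0.4, 0.6]
grip_width: 0.994
[ 481.62281492 -222.80266668  172.15594808] [-0.70665588  0.70701401  0.01988279 -0.01932179] [-6.54295950e-01  3.77753203e-01  1.56780885e+00  1.14950853e-04
  1.19509544e+00 -2.28058517e+00]
```

View pics/w2b.png

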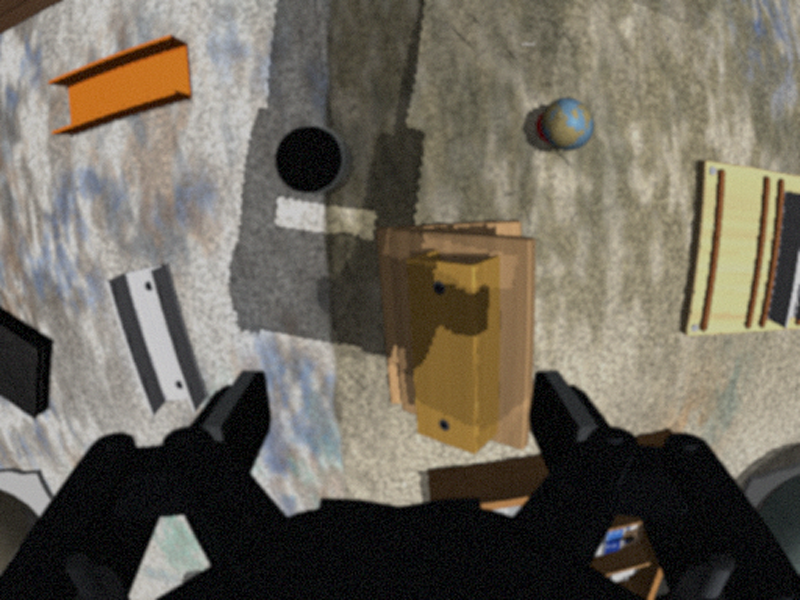

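View pics/w3b.png

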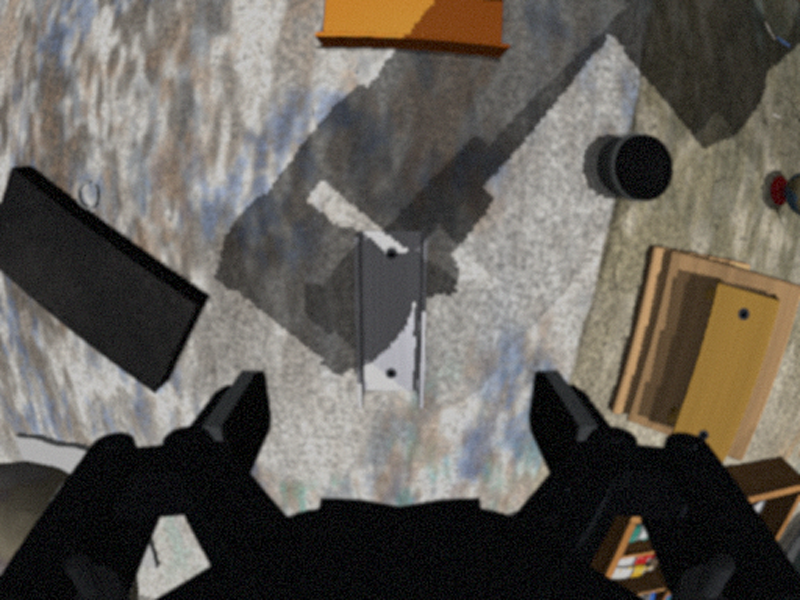

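The wrist view w3 shows the loose channel straight below: floor holes (391,254) and (391,373), rim from (360,232) to (422,403). w2 shows brass holes at (438,288) and (445,424), and the brass channel's web edges are visible.

Run:
```python
from h import *
c=load('w3'); im=cv2.cvtColor(c['pixels'],cv2.COLOR_RGB2BGR)
cv2.imwrite('pics/w3c.png',cv2.resize(im[140:270,190:310],(554,600),interpolation=cv2.INTER_CUBIC))
c=load('w2'); im=cv2.cvtColor(c['pixels'],cv2.COLOR_RGB2BGR)
cv2.imwrite('pics/w2c.png',cv2.resize(im[130:300,220:360],(560,680)[:2],interpolation=cv2.INTER_CUBIC)[:600])
```

```text
(no output)
```

View pics/w3c.png

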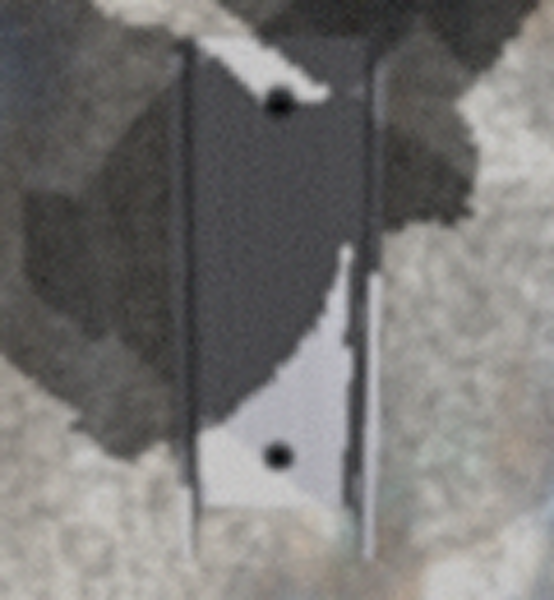

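View pics/w2c.png

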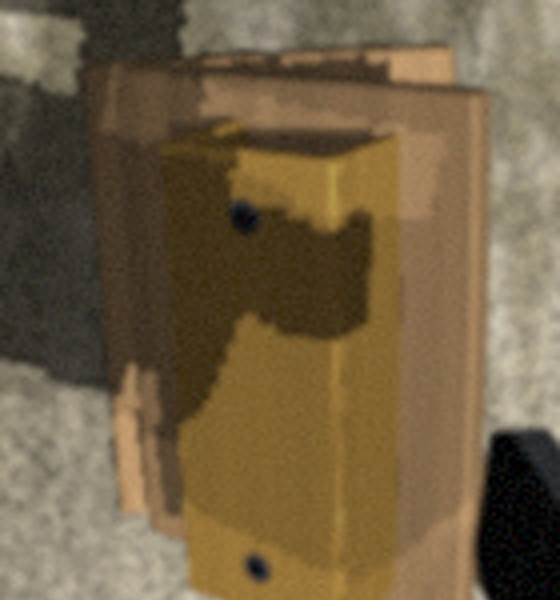

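```bash
python3 - <<'E'
from h import *
c=load('w3'); c2=load('w2')
f=lambda u,v,z:P1(c,u,v,z,190,140,600/130)
h=[f(280,102,3),f(278,455,3)]; d=h[1]-h[0]
print(h[0].round(1),h[1].round(1),np.linalg.norm(d),np.degrees(np.arctan2(d[1],d[0])),((h[0]+h[1])/2).round(1))
print('ends',f(280,38,3).round(1),f(270,505,3).round(1))
print('rim L/R near,far',[f(u,v,30).round(1) for u,v in((174,60),(190,556),(384,60),(375,556))])
# brass holes triangulation
def tri(r1,r2):
    (o1,d1),(o2,d2)=r1,r2
    A=np.stack([d1,-d2],1); t=np.linalg.lstsq(A,o2-o1,rcond=None)[0]
    a=o1+d1*t[0]; b=o2+d2*t[1]; return (a+b)/2,np.linalg.norm(a-b)
im3=c['pixels']
g3=cv2.cvtColor(im3,cv2.COLOR_RGB2GRAY); 
def dark(g,u,v,r=6):
    u,v=int(round(u)),int(round(v)); p=g[v-r:v+r+1,u-r:u+r+1].astype(float); w=np.clip(np.percentile(p,40)*0.6-p,0,None); y,x=np.mgrid[-r:r+1,-r:r+1]; return u+(w*x).sum()/w.sum(), v+(w*y).sum()/w.sum()
a3=[dark(g3,743*.64-.2,314*.64-.2,4),dark(g3,703*.64-.2,434*.64-.2,4)]
g2=cv2.cvtColor(c2['pixels'],cv2.COLOR_RGB2GRAY)
a2=[(220+242/4-.4,130+217/4-.4),(220+257/4-.4,130+568/4-.4)]
print(a3,a2,[dark(g2,*p,4) for p in a2])
H=[]
for p,q in zip(a2,a3):
    X,e=tri(ray(c2,*p,True),ray(c,*q,True)); H.append(X); print('brass hole',X.round(1),'gap',e.round(2))
d=H[1]-H[0]; print(np.linalg.norm(d),d.round(1),np.degrees(np.arctan2(d[1],d[0])))
E
python3 - <<'E'
import cv2
im=cv2.imread('pics/w3.png'); cv2.imwrite('pics/w3e.png',cv2.resize(im[150:310,380:512],(495,600),interpolation=cv2.INTER_CUBIC))
E
```

```text
[ 468.9 -228.7    3. ] [ 557.8 -224.7    3. ] 89.05395648998677 2.556059431247919 [ 513.4 -226.7    3. ]
ends [ 454.  -229.5    3. ] [ 572.1 -226.1    3. ]
rim L/R near,far [array([ 455.9, -251.1,   30. ]), array([ 572.8, -244.4,   30. ]), array([ 453.6, -207.3,   30. ]), array([ 570.3, -200.8,   30. ])]
[(np.float64(475.58217677136594), np.float64(200.7209642074507)), (np.float64(448.0630899155489), np.float64(280.29458519622455))] [(280.1, 183.85), (283.85, 271.6)] [(np.float64(280.60869565217394), np.float64(184.3304347826087)), (np.float64(283.6467165419784), np.float64(271.59102244389027))]
brass hole [ 4.754e+02 -4.000e-01  8.320e+01] gap 0.11
brass hole [568.1  -4.2  80.6] gap 2.47
92.82625776012571 [92.7 -3.8 -2.5] -2.3195713981094186
```

View pics/w3e.png

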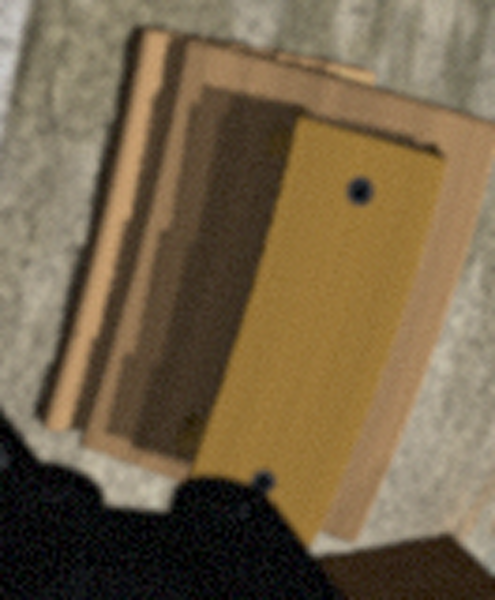

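Loose channel centre is about (513.2, −226.3), yaw about 3°, and hole spacing and end length fit. Descending in two steps.

```bash
python3 -m handwheel '[{"grip":85,"tx":31.4,"ty":5,"tz":-5.2,"wx":0,"wy":0,"wz":0},{"grip":75,"tx":0,"ty":35,"tz":0,"wx":0,"wy":0,"wz":0},{"grip":75,"tx":0,"ty":35,"tz":0,"wx":0,"wy":0,"wz":0},{"grip":75,"tx":0,"ty":35,"tz":0,"wx":0,"wy":0,"wz":0},{"grip":75,"tx":0,"ty":20,"tz":0,"wx":0,"wy":0,"wz":0},{"grip":75,"tx":0,"ty":0,"tz":0,"wx":0,"wy":0,"wz":0},{"grip":75,"tx":0,"ty":0,"tz":0,"wx":0,"wy":0,"wz":0}]' 30
python3 - <<'E'
from h import *
c=snap('wrist','w4'); cv2.imwrite('pics/w4b.png',cv2.resize(cv2.imread('pics/w4.png'),(800,600),interpolation=cv2.INTER_CUBIC)); s=sense(); print(s['eef_pos'],s['ee_rot'],s['joints'])
E
```

```text
time_s: 3.68
eef_pos: [513.1, -226.9, 42.1]
ee_rot: [-0.707, 0.707, 0.02, -0.02]
force: [0.5, 0.3, 0.9]
grip_width: 0.877
[ 513.68972486 -227.48412135   43.2177208 ] [-0.70623657  0.70742089  0.0205794  -0.01902824] [-6.25406996e-01  6.03948548e-01  1.59130697e+00  4.51933197e-06
  9.43577164e-01 -2.25222700e+00]
```

View pics/w4b.png

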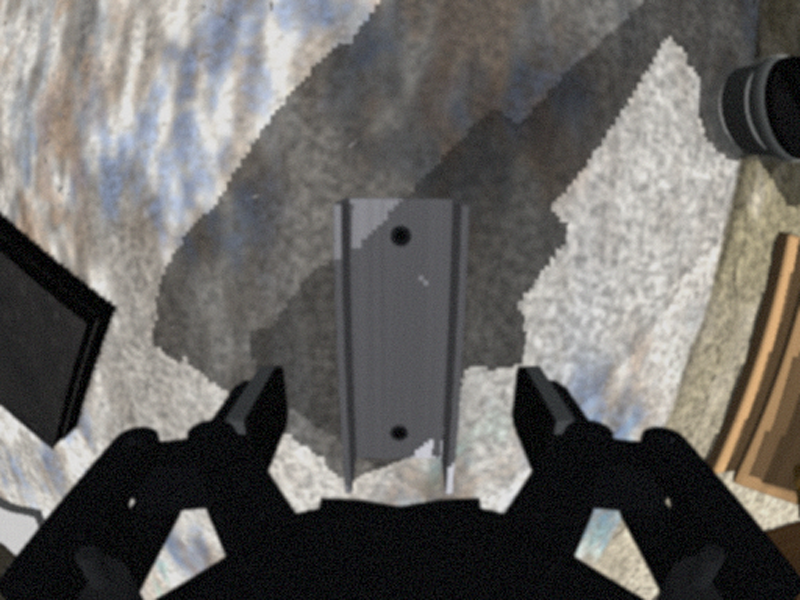

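The channel is centred between the fingers: its rims at x≈337–466 straddle the finger midline at 400. Descend and close.

```bash
python3 -m handwheel '[{"grip":75,"tx":0,"ty":20,"tz":0,"wx":0,"wy":0,"wz":0},{"grip":75,"tx":0,"ty":16,"tz":0,"wx":0,"wy":0,"wz":0},{"grip":60,"tx":0,"ty":0,"tz":0,"wx":0,"wy":0,"wz":0},{"grip":40,"tx":0,"ty":0,"tz":0,"wx":0,"wy":0,"wz":0},{"grip":40,"tx":0,"ty":0,"tz":0,"wx":0,"wy":0,"wz":0},{"grip":40,"tx":0,"ty":0,"tz":0,"wx":0,"wy":0,"wz":0},{"grip":40,"tx":0,"ty":0,"tz":0,"wx":0,"wy":0,"wz":0},{"grip":40,"tx":0,"ty":0,"tz":0,"wx":0,"wy":0,"wz":0}]' 30
python3 -m handwheel '[{"grip":40,"tx":0,"ty":-10,"tz":0,"wx":0,"wy":0,"wz":0},{"grip":40,"tx":0,"ty":-20,"tz":0,"wx":0,"wy":0,"wz":0},{"grip":40,"tx":0,"ty":-20,"tz":0,"wx":0,"wy":0,"wz":0},{"grip":40,"tx":0,"ty":0,"tz":0,"wx":0,"wy":0,"wz":0},{"grip":40,"tx":0,"ty":0,"tz":0,"wx":0,"wy":0,"wz":0}]'
python3 - <<'E'
from h import *
c=snap('wrist','w5'); cv2.imwrite('pics/w5b.png',cv2.resize(cv2.imread('pics/w5.png'),(800,600),interpolation=cv2.INTER_CUBIC)); s=sense(); print(s['eef_pos'],s['ee_rot'],s['force'],s['grip_width']*85)
c=snap('side','s5'); cv2.imwrite('pics/s5b.png',cv2.resize(cv2.imread('pics/s5.png')[100:260,200:400],(750,600),interpolation=cv2.INTER_CUBIC))
E
```

```text
time_s: 4.4
eef_pos: [513.7, -228.1, 7.4]
ee_rot: [-0.706, 0.708, 0.021, -0.019]
force: [0.1, 2.1, 6.8]
grip_width: 0.53
time_s: 4.82
eef_pos: [513.0, -227.7, 56.8]
ee_rot: [-0.706, 0.707, 0.021, -0.019]
force: [-0.8, 0.0, -1.9]
grip_width: 0.529
[ 512.47340149 -227.35345808   55.59318292] [-0.70673109  0.70692451  0.01997881 -0.0197418 ] [ 0.22863847 -0.31078601 -0.75177419] 45.03797816841067
```

View pics/w5b.png

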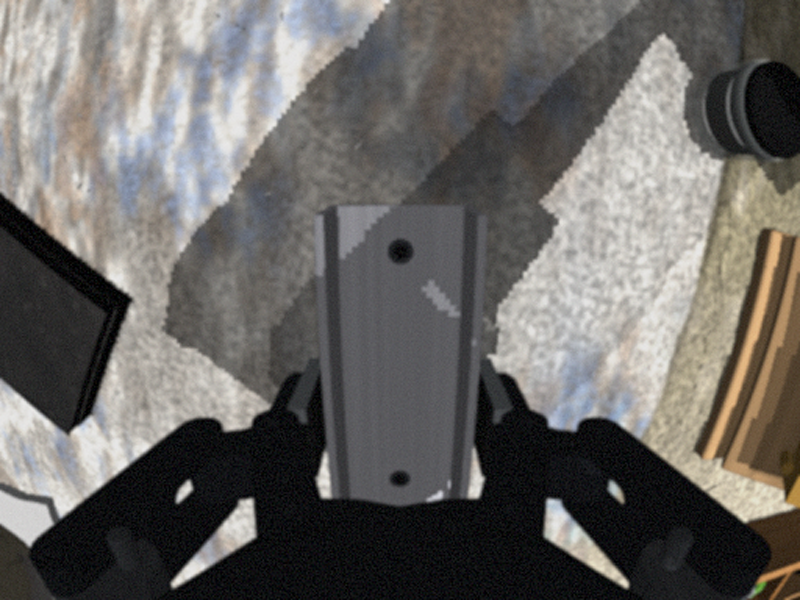

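View pics/s5b.png

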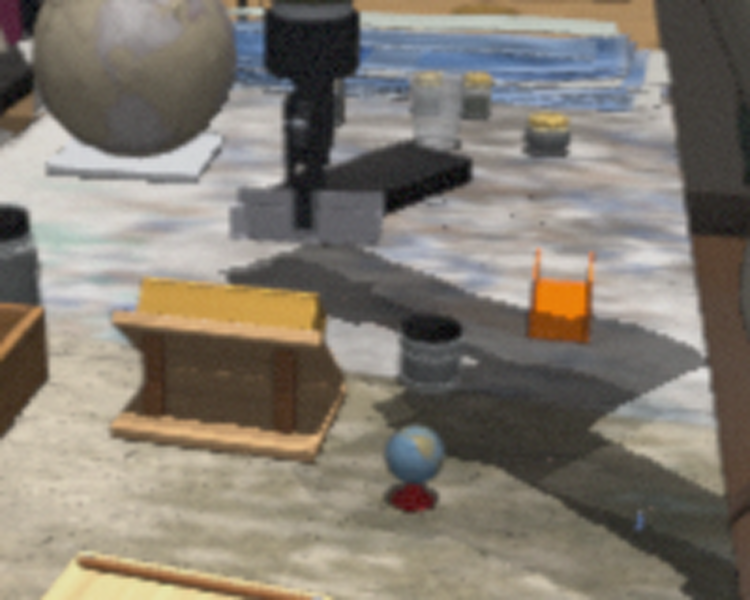

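Held and level: w5 shows holes at (400,251) and (400,478), square to the fingers. I'll work out the grip offset and the transfer.

Run:
```python
from h import *
from scipy.spatial.transform import Rotation as Ro
c=load('w5'); s=sense(); q=s['ee_rot']; R=Ro.from_quat(np.r_[q[1:],q[0]]).as_matrix()
p=s['eef_pos']; z=p[2]-4.4
h=[onz(c,400*.64-.2,251*.64-.2,z,True),onz(c,400*.64-.2,478*.64-.2,z,True)]
d=h[1]-h[0]; m=(h[0]+h[1])/2; print(h,np.linalg.norm(d),np.degrees(np.arctan2(d[1],d[0])),'off tool',R.T@(m-p)); print(R.round(4),s['joints'])
a=np.radians(6.0); Rt=np.array([[np.cos(a),0,np.sin(a)],[-np.sin(a),0,np.cos(a)],[0,-1,0]])
off=R.T@(m-p); off[1]=0
T=np.array([491.8,267.4,0])-Rt@off; print('target TCP',T, 'delta tool',R.T@(T-p))
```

```text
[array([ 468.60609262, -230.08355046,   50.53043721]), array([ 558.76598023, -224.97367625,   50.53043721])] 90.30457434891831 3.243807859360447 off tool [ 1.4831756   4.39868407 -0.4447017 ]
[[ 9.984e-01 -8.000e-04 -5.610e-02]
 [ 5.610e-02  5.000e-04  9.984e-01]
 [-7.000e-04 -1.000e+00  5.000e-04]] [-6.26531935e-01  5.85382517e-01  1.58626265e+00 -4.53831393e-05
  9.70852676e-01 -2.25347210e+00]
target TCP [490.37143338 267.99729964   0.        ] delta tool [  6.0609205   55.19467269 495.58114243]
```

```bash
python3 -m handwheel '[{"grip":40,"tx":0,"ty":-36,"tz":0,"wx":0,"wy":0,"wz":0},{"grip":40,"tx":0,"ty":-36,"tz":0,"wx":0,"wy":0,"wz":0},{"grip":40,"tx":0,"ty":-36,"tz":10,"wx":0,"wy":0,"wz":0},{"grip":40,"tx":1,"ty":0,"tz":25,"wx":0,"wy":0,"wz":0},{"grip":40,"tx":1,"ty":0,"tz":40,"wx":0,"wy":0,"wz":0},{"grip":40,"tx":1,"ty":0,"tz":40,"wx":0,"wy":0,"wz":0},{"grip":40,"tx":1,"ty":0,"tz":40,"wx":0,"wy":0,"wz":0},{"grip":40,"tx":1,"ty":0,"tz":40,"wx":0,"wy":0,"wz":0},{"grip":40,"tx":1,"ty":0,"tz":40,"wx":0,"wy":0,"wz":0},{"grip":40,"tx":0,"ty":0,"tz":40,"wx":0,"wy":0,"wz":0}]'
python3 -m handwheel '[{"grip":40,"tx":0,"ty":0,"tz":40,"wx":0,"wy":0,"wz":0},{"grip":40,"tx":0,"ty":0,"tz":40,"wx":0,"wy":0,"wz":0},{"grip":40,"tx":0,"ty":0,"tz":40,"wx":0,"wy":0,"wz":0},{"grip":40,"tx":0,"ty":0,"tz":40,"wx":0,"wy":0,"wz":0},{"grip":40,"tx":0,"ty":0,"tz":40,"wx":0,"wy":0,"wz":0},{"grip":40,"tx":0,"ty":0,"tz":21,"wx":0,"wy":0,"wz":0},{"grip":40,"tx":0,"ty":20,"tz":0,"wx":0,"wy":0.08,"wz":0},{"grip":40,"tx":0,"ty":20,"tz":0,"wx":0,"wy":0.081,"wz":0},{"grip":40,"tx":0,"ty":0,"tz":0,"wx":0,"wy":0,"wz":0},{"grip":40,"tx":0,"ty":0,"tz":0,"wx":0,"wy":0,"wz":0}]'
python3 - <<'E'
from h import *
c=snap('wrist','w6'); cv2.imwrite('pics/w6b.png',cv2.resize(cv2.imread('pics/w6.png'),(800,600),interpolation=cv2.INTER_CUBIC)); s=sense(); print(s['eef_pos'],s['ee_rot'],s['force'],s['grip_width']*85)
E
```

```text
time_s: 5.75
eef_pos: [502.3, 49.4, 162.5]
ee_rot: [0.707, -0.707, -0.019, 0.02]
force: [0.8, 1.1, -1.4]
grip_width: 0.538
time_s: 6.58
eef_pos: [490.0, 267.9, 122.3]
ee_rot: [-0.706, 0.707, -0.037, 0.035]
force: [0.1, -0.0, -0.8]
grip_width: 0.533
[490.75079532 267.95866492 123.47281217] [-0.7060914   0.7062607  -0.03648025  0.03605492] [-1.07539344 -0.21625017 -0.89126709] 45.20139541941426
```

View pics/w6b.png

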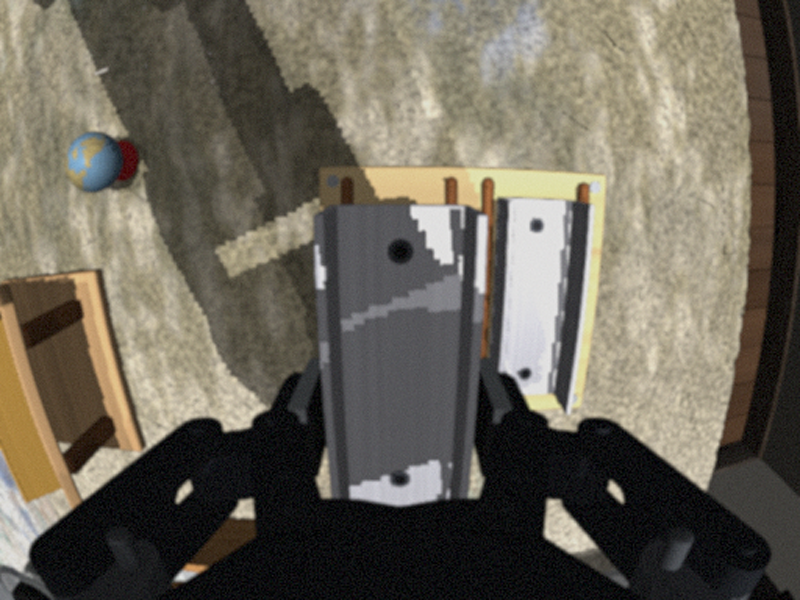

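```bash
python3 -m handwheel '[{"grip":40,"tx":0,"ty":30,"tz":0,"wx":0,"wy":0,"wz":0},{"grip":40,"tx":0,"ty":30,"tz":0,"wx":0,"wy":0,"wz":0},{"grip":40,"tx":0,"ty":23,"tz":0,"wx":0,"wy":0,"wz":0},{"grip":40,"tx":0,"ty":0,"tz":0,"wx":0,"wy":0,"wz":0},{"grip":40,"tx":0,"ty":0,"tz":0,"wx":0,"wy":0,"wz":0}]'
python3 - <<'E'
from h import *
c=snap('wrist','w7'); cv2.imwrite('pics/w7b.png',cv2.resize(cv2.imread('pics/w7.png')[40:260,140:440],(800,587),interpolation=cv2.INTER_CUBIC)); s=sense(); print(s['eef_pos'],s['ee_rot'],s['force'],s['grip_width']*85)
E
```

```text
time_s: 7.05
eef_pos: [491.1, 268.0, 41.1]
ee_rot: [0.706, -0.706, 0.037, -0.037]
force: [0.1, -0.3, -0.2]
grip_width: 0.53
[491.77199364 268.26415917  42.14729023] [ 0.70642835 -0.70586866  0.03597631 -0.03760489] [-0.63317406 -0.28184227 -0.38926643] 45.32795577787942
```

View pics/w7b.png

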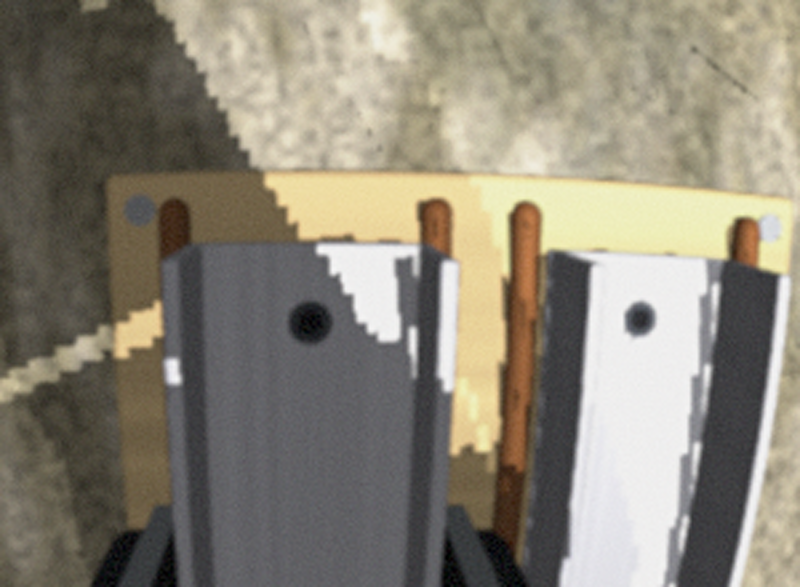

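Run:
```python
from h import *
c=load('w7'); s=sense(); z=s['eef_pos'][2]; print(z)
z=42.15
f=lambda u,v,z:P1(c,u,v,z,140,40,800/300)
r=[f(175,215,17),f(436,215,17),f(526,215,17),f(747,232,17)]
print('rails',[x.round(1) for x in r], 'bay mid',((r[0]+r[1])/2).round(1))
h=f(311,322,z-4.4); h2=f(640,320,15); print('held hole',h.round(1),'laid hole',h2.round(1))
print('rim corners',f(163,262,z+22.6).round(1),f(459,265,z+22.6).round(1), 'floor',f(195,244,z-4.4).round(1),f(420,244,z-4.4).round(1))
print('board near edge corner',f(107,178,12).round(1),f(797,198,12).round(1))
u=np.array([np.cos(np.radians(6)),-np.sin(np.radians(6)),0]); v=np.array([-u[1],u[0],0])
for n,p in(('mid rails',(r[0]+r[1])/2),('mid34',(r[2]+r[3])/2),('held',h),('laid',h2)): print(n,'across',(v@p).round(1),'along',(u@p).round(1))
```

```text
42.14729023302328
rails [array([424.3, 246.7,  17. ]), array([430., 301.,  17.]), array([431.4, 320.5,  17. ]), array([437.6, 375.2,  17. ])] bay mid [427.1 273.8  17. ]
held hole [446.3 272.9  37.8] laid hole [456.8 347.3  15. ]
rim corners [429.7 252.2  64.8] [434.8 296.5  64.8] floor [429.5 253.3  37.8] [433.8 294.3  37.8]
board near edge corner [414.3 231.9  12. ] [430.1 393.7  12. ]
mid rails across 317.0 along 396.2
mid34 across 391.4 along 395.7
held across 318.1 along 415.4
laid across 393.1 along 418.0
```

```bash
python3 -m handwheel '[{"grip":40,"tx":1,"ty":10,"tz":-0.8,"wx":0,"wy":0,"wz":0},{"grip":40,"tx":0,"ty":8,"tz":0,"wx":0,"wy":0,"wz":0},{"grip":40,"tx":0,"ty":4,"tz":0,"wx":0,"wy":0,"wz":0},{"grip":40,"tx":0,"ty":0,"tz":0,"wx":0,"wy":0,"wz":0},{"grip":40,"tx":0,"ty":0,"tz":0,"wx":0,"wy":0,"wz":0}]'
python3 - <<'E'
from h import *
c=snap('wrist','w8'); cv2.imwrite('pics/w8b.png',cv2.resize(cv2.imread('pics/w8.png')[40:260,140:440],(800,587),interpolation=cv2.INTER_CUBIC)); s=sense(); print(s['eef_pos'],s['ee_rot'],s['force'],s['wrist_torque'],s['grip_width']*85)
c=snap('side','s8'); cv2.imwrite('pics/s8b.png',cv2.resize(cv2.imread('pics/s8.png')[220:340,170:330],(800,600),interpolation=cv2.INTER_CUBIC))
E
```

```text
time_s: 7.52
eef_pos: [492.0, 267.3, 19.0]
ee_rot: [0.706, -0.706, 0.037, -0.037]
force: [-1.7, -1.3, 5.9]
grip_width: 0.531
[492.01622463 267.24603629  18.92479352] [ 0.70621496 -0.70606265  0.036589   -0.0373793 ] [-1.28449225 -1.54765768  6.04419849] [-0.22720297  0.10725131 -0.05350915] 44.85905295190886
```

View pics/w8b.png

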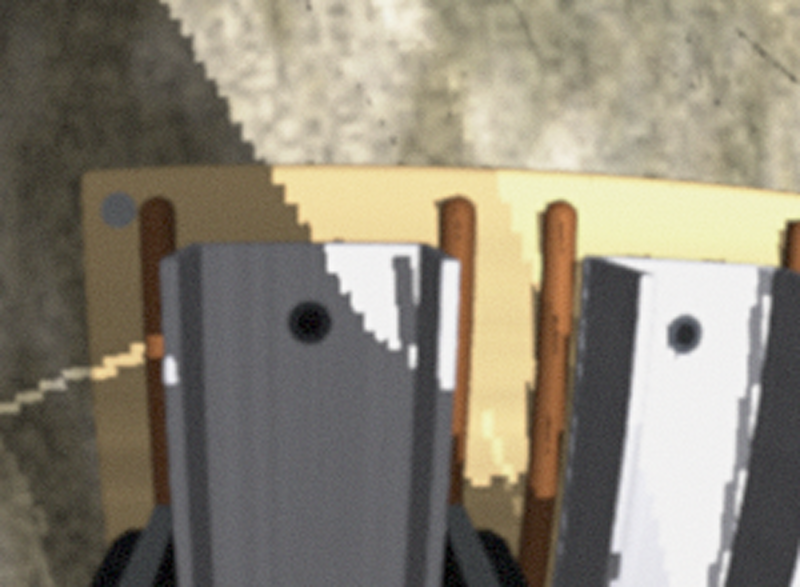

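View pics/s8b.png

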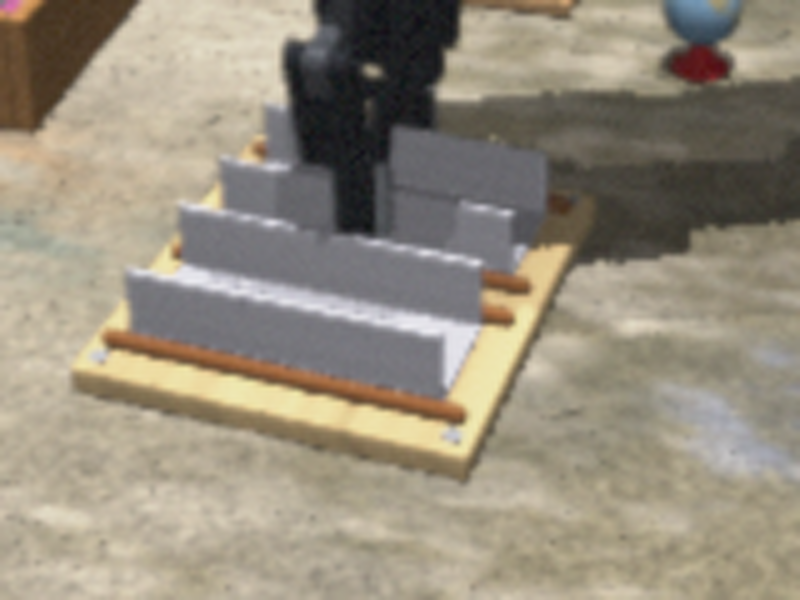

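It's seated: TCP 18.9 against 19.4 expected, with 6 N of contact, and the side view shows both channels' rims level between the rails. Now a small release and straight up.

```bash
python3 -m handwheel '[{"grip":52,"tx":0,"ty":0,"tz":0,"wx":0,"wy":0,"wz":0},{"grip":58,"tx":0,"ty":0,"tz":0,"wx":0,"wy":0,"wz":0},{"grip":58,"tx":0,"ty":0,"tz":0,"wx":0,"wy":0,"wz":0},{"grip":58,"tx":0,"ty":0,"tz":0,"wx":0,"wy":0,"wz":0},{"grip":58,"tx":0,"ty":-12,"tz":0,"wx":0,"wy":0,"wz":0},{"grip":58,"tx":0,"ty":-30,"tz":0,"wx":0,"wy":0,"wz":0},{"grip":58,"tx":0,"ty":-40,"tz":0,"wx":0,"wy":0,"wz":0},{"grip":70,"tx":-15,"ty":-35,"tz":0,"wx":0,"wy":0,"wz":0},{"grip":70,"tx":-15,"ty":-35,"tz":0,"wx":0,"wy":0,"wz":0},{"grip":70,"tx":0,"ty":0,"tz":0,"wx":0,"wy":0,"wz":0}]'
python3 - <<'E'
from h import *
c=snap('wrist','w9'); cv2.imwrite('pics/w9b.png',cv2.resize(cv2.imread('pics/w9.png')[90:270,140:380],(800,600),interpolation=cv2.INTER_CUBIC)); s=sense(); print(s['eef_pos'],s['ee_rot'],s['force'],s['wrist_torque'],s['grip_width']*85)
c=snap('side','s9'); cv2.imwrite('pics/s9b.png',cv2.resize(cv2.imread('pics/s9.png')[220:340,170:330],(800,600),interpolation=cv2.INTER_CUBIC))
E
```

```text
time_s: 8.45
eef_pos: [462.4, 271.7, 177.9]
ee_rot: [0.708, -0.705, 0.033, -0.04]
force: [0.4, 0.4, 0.7]
grip_width: 0.82
[462.31195017 271.1390355  174.64217471] [ 0.70711192 -0.70518519  0.03422274 -0.03918411] [-0.00771948  0.34925328 -1.27609444] [-0.02677467 -0.05799713  0.01969102] 69.71357653536707
```

View pics/w9b.png

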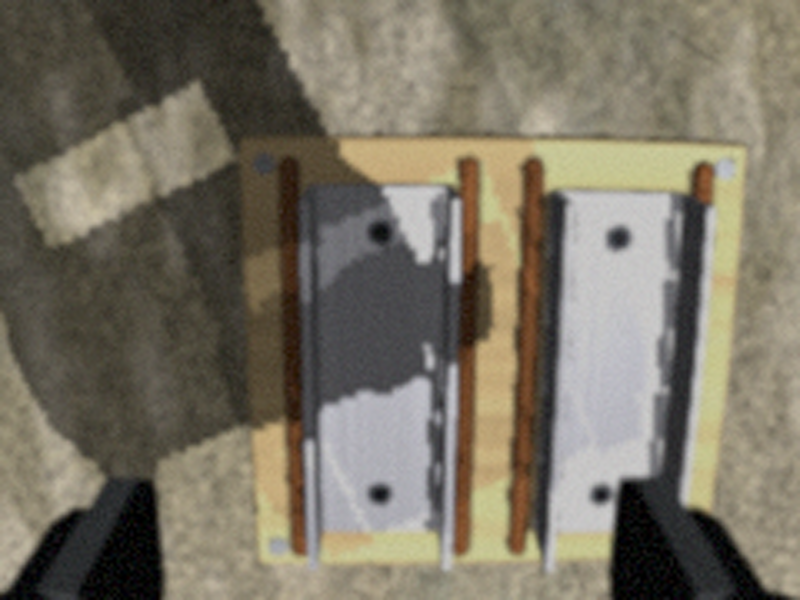

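View pics/s9b.png

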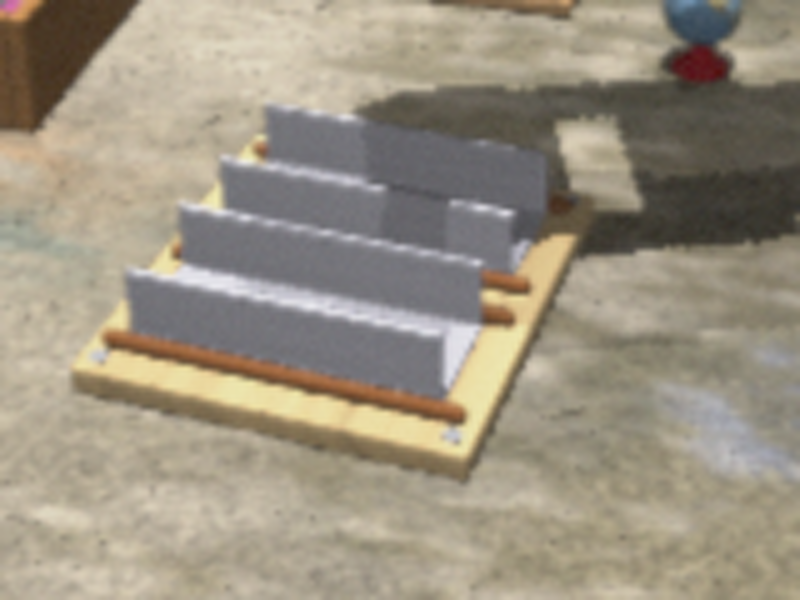

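Both aluminium channels lie in their bays: holes at (380,232), (380,494) and (619,238), (600,494) in w9b. Measuring the cap target, with motion settled:

Run:
```python
from h import *
c=load('w9')
f=lambda u,v,z:P1(c,u,v,z,140,90,800/240)
A=f(380,232,15);B=f(380,494,15);C=f(619,238,15);D=f(600,494,15)
u=np.array([np.cos(np.radians(6)),-np.sin(np.radians(6)),0]); v=np.array([-u[1],u[0],0])
for p,q in((A,B),(C,D)):
    d=q-p; m=(p+q)/2; print(p.round(1),q.round(1),np.linalg.norm(d).round(1),np.degrees(np.arctan2(d[1],d[0])).round(2),'mid',m.round(1),'across',(v@m).round(1),'along',(u@m).round(1))
print('mid all',(A+B+C+D)/4)
S=[f(*p,12) for p in((264,163),(726,168),(279,547))]; print('screws',[x.round(1) for x in S],'ctr',((S[1]+S[2])/2).round(1))
```

```text
[447.2 272.1  15. ] [536.6 262.6  15. ] 89.9 -6.04 mid [491.9 267.3  15. ] across 317.3 along 461.3
[456.5 347.5  15. ] [545.6 338.1  15. ] 89.7 -6.01 mid [501.1 342.8  15. ] across 393.3 along 462.5
mid all [496.49712945 305.06957911  15.        ]
screws [array([422. , 238.4,  12. ]), array([437.1, 385.6,  12. ]), array([555.4, 224.8,  12. ])] ctr [496.2 305.2  12. ]
```

```bash
python3 -m handwheel '[{"grip":75,"tx":8.8,"ty":0,"tz":-36,"wx":0,"wy":0,"wz":0},{"grip":75,"tx":8.8,"ty":0,"tz":-36,"wx":0,"wy":0,"wz":0},{"grip":75,"tx":8.8,"ty":0,"tz":-36,"wx":0,"wy":0,"wz":0},{"grip":75,"tx":8.8,"ty":0,"tz":-36,"wx":0,"wy":0,"wz":0},{"grip":75,"tx":8.8,"ty":0,"tz":-36,"wx":0,"wy":0,"wz":0},{"grip":75,"tx":8.8,"ty":0,"tz":-36,"wx":0,"wy":0,"wz":0},{"grip":75,"tx":8.8,"ty":0,"tz":-36,"wx":0,"wy":0,"wz":0},{"grip":75,"tx":8.8,"ty":0,"tz":-36,"wx":0,"wy":0,"wz":0},{"grip":75,"tx":8.8,"ty":0,"tz":-36,"wx":0,"wy":0,"wz":0},{"grip":75,"tx":0,"ty":0,"tz":0,"wx":0,"wy":-0.065,"wz":0}]'
python3 -m handwheel '[{"grip":75,"tx":0,"ty":0,"tz":0,"wx":0.116,"wy":0,"wz":0},{"grip":75,"tx":0,"ty":0,"tz":0,"wx":0.116,"wy":0,"wz":0},{"grip":75,"tx":0,"ty":0,"tz":0,"wx":0,"wy":0,"wz":0},{"grip":75,"tx":0,"ty":0,"tz":0,"wx":0,"wy":0,"wz":0}]'
python3 - <<'E'
from h import *
s=sense(); print(s['joints'].round(3),s['eef_pos'],s['ee_rot'])
E
```

```text
time_s: 9.38
eef_pos: [506.9, -65.7, 169.1]
ee_rot: [-0.707, 0.707, -0.017, 0.016]
force: [0.0, 0.1, -0.4]
grip_width: 0.88
time_s: 9.72
eef_pos: [506.2, -61.2, 169.1]
ee_rot: [0.784, -0.621, 0.014, -0.016]
force: [0.6, 0.2, 0.1]
grip_width: 0.881
[-0.459  0.363  1.617  0.22   1.266 -2.065] [506.1990602  -61.19996808 169.11576761] [ 0.78365149 -0.6208391   0.01413476 -0.01579138]
```

```bash
python3 -m handwheel '[{"grip":75,"tx":0,"ty":0,"tz":0,"wx":0.116,"wy":0,"wz":0},{"grip":75,"tx":0,"ty":0,"tz":0,"wx":0.116,"wy":0,"wz":0},{"grip":75,"tx":0,"ty":0,"tz":0,"wx":0.116,"wy":0,"wz":0},{"grip":75,"tx":0,"ty":0,"tz":0,"wx":0.116,"wy":0,"wz":0},{"grip":75,"tx":0,"ty":0,"tz":0,"wx":0,"wy":0,"wz":0},{"grip":75,"tx":0,"ty":0,"tz":0,"wx":0,"wy":0,"wz":0},{"grip":75,"tx":0,"ty":0,"tz":0,"wx":0,"wy":0,"wz":0}]'
python3 - <<'E'
from h import *
from scipy.spatial.transform import Rotation as Ro
s=sense(); q=s['ee_rot']; print(s['joints'].round(3),s['eef_pos'],Ro.from_quat(np.r_[q[1:],q[0]]).as_matrix().round(4))
c=snap('wrist','w10'); cv2.imwrite('pics/w10b.png',cv2.resize(cv2.imread('pics/w10.png')[:,:],(800,600),interpolation=cv2.INTER_CUBIC))
E
```

```text
time_s: 10.3
eef_pos: [506.6, -59.3, 170.3]
ee_rot: [0.905, -0.425, 0.009, -0.017]
force: [0.5, 1.0, -0.1]
grip_width: 0.88
[-0.632  0.483  1.583  0.558  1.519 -2.322] [506.60313708 -59.32893164 170.27696922] [[ 9.993e-01  2.390e-02  3.000e-02]
 [-3.840e-02  6.376e-01  7.694e-01]
 [-8.000e-04 -7.700e-01  6.380e-01]]
```

View pics/w10b.png

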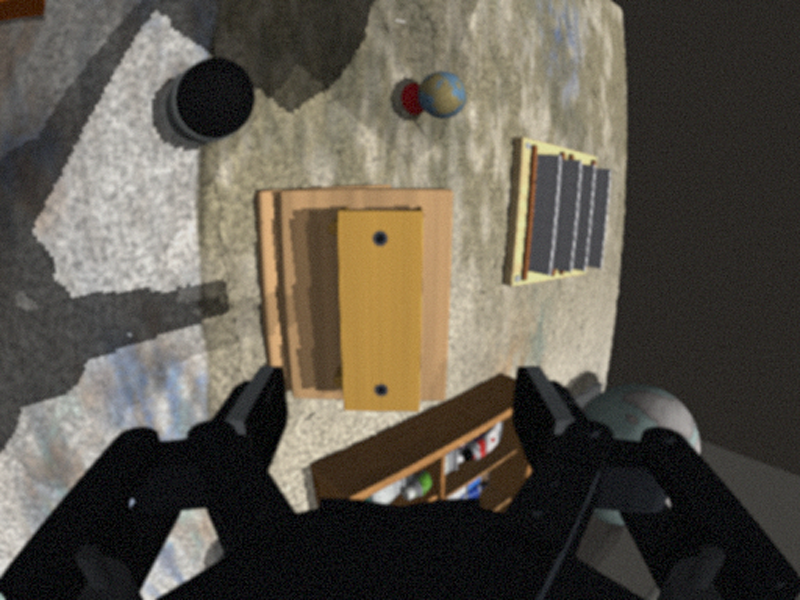

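Square view of the brass web: holes (380,238) and (381,390), web corners (338,209), (423,208), (420,411), (344,410). I'll locate it from the 90 mm hole spacing and by triangulating with w2.

Run:
```python
from h import *
from scipy.spatial.transform import Rotation as Ro
from scipy.optimize import brentq
c=load('w10'); c2=load('w2')
im=c['pixels']; g=cv2.cvtColor(im,cv2.COLOR_RGB2GRAY)
hs=[]
for (u,v) in((380,238),(381,390)):
    u=int(u*.64);v=int(v*.64); p=g[v-6:v+7,u-6:u+7].astype(float); w=np.clip(75-p,0,None); y,x=np.mgrid[-6:7,-6:7]; hs.append((u+(w*x).sum()/w.sum(),v+(w*y).sum()/w.sum()))
print(hs)
q=np.array([.905,-.425,.009,-.017]); R=np.array([[ 9.993e-01,2.390e-02,3.000e-02],[-3.840e-02,6.376e-01,7.694e-01],[-8.000e-04,-7.700e-01,6.380e-01]]); p=np.array([506.6,-59.33,170.28])
n=-R[:,1]
def onp(c,h,k): # plane n.X=k
    o,d=ray(c,*h,True); return o+d*(k-n@o)/(n@d)
k=brentq(lambda k:np.linalg.norm(onp(c,hs[0],k)-onp(c,hs[1],k))-89.9,-50,150)
A,B=onp(c,hs[0],k),onp(c,hs[1],k); print('k',k,A.round(1),B.round(1),((A+B)/2).round(1))
def tri(r1,r2):
    (o1,d1),(o2,d2)=r1,r2
    t=np.linalg.lstsq(np.stack([d1,-d2],1),o2-o1,rcond=None)[0]; a=o1+d1*t[0]; b=o2+d2*t[1]; return (a+b)/2,np.linalg.norm(a-b)
a2=[(280.3,184.0),(283.75,271.6)]
T=[tri(ray(c,*h,True),ray(c2,*a,True)) for h,a in zip(hs,a2)]
for X,e in T: print('tri',X.round(1),e.round(2))
M=(T[0][0]+T[1][0])/2; d=T[1][0]-T[0][0]; print(M.round(1),d.round(1),np.linalg.norm(d),'yaw',np.degrees(np.arctan2(d[1],d[0])))
M2=(A+B)/2
for m in(M,M2):
    print('in tool',(R.T@(m-p)).round(1))
print('dir in tool',(R.T@(B-A)/90).round(3))
ro=[(338,209),(423,208),(420,411),(344,410)]
C=[onp(c,(u*.64-.2,v*.64-.2),k) for u,v in ro]; print([ (R.T@(x-p)).round(1) for x in C])
```

```text
[(np.float64(242.83883964544722), np.float64(152.14907332796133)), (np.float64(243.4765906362545), np.float64(249.18367346938774))]
k 53.44035742441673 [475.3  -0.7  83.6] [565.1  -4.6  83.1] [520.2  -2.7  83.3]
tri [ 4.755e+02 -2.000e-01  8.290e+01] 0.13
tri [565.4  -4.3  82.7] 0.05
[520.4  -2.3  82.8] [89.9 -4.1 -0.3] 89.97450236672407 yaw -2.595490225894978
in tool [ 11.7 104.1 -11.5]
in tool [ 11.5 103.4 -11.5]
dir in tool [ 0.999 -0.    -0.006]
[array([-49.3, 103.4, -33.2]), array([-49.6, 103.4,  11.7]), array([ 71.2, 103.4,  11.8]), array([ 70.8, 103.4, -34.4])]
```

```bash
python3 -m handwheel '[{"grip":75,"tx":11.3,"ty":0,"tz":-11.4,"wx":0.006,"wy":0,"wz":0},{"grip":75,"tx":0,"ty":30,"tz":0,"wx":0,"wy":0,"wz":0},{"grip":75,"tx":0,"ty":30,"tz":0,"wx":0,"wy":0,"wz":0},{"grip":75,"tx":0,"ty":25,"tz":0,"wx":0,"wy":0,"wz":0},{"grip":75,"tx":0,"ty":0,"tz":0,"wx":0,"wy":0,"wz":0},{"grip":75,"tx":0,"ty":0,"tz":0,"wx":0,"wy":0,"wz":0}]'
python3 - <<'E'
from h import *
from scipy.spatial.transform import Rotation as Ro
s=sense(); q=s['ee_rot']; R=Ro.from_quat(np.r_[q[1:],q[0]]).as_matrix(); print(s['joints'].round(3),s['eef_pos'],R.round(4),'web in tool',R.T@(np.array([520.2,-2.5,83])-s['eef_pos']))
c=snap('wrist','w11'); cv2.imwrite('pics/w11b.png',cv2.resize(cv2.imread('pics/w11.png')[:,:],(800,600),interpolation=cv2.INTER_CUBIC))
E
```

```text
time_s: 10.85
eef_pos: [519.6, -13.4, 98.5]
ee_rot: [0.907, -0.421, 0.008, -0.017]
force: [0.6, 0.3, 1.2]
grip_width: 0.875
[-0.549  0.581  1.65   0.614  1.35  -2.358] [519.64251126 -13.41215967  98.46514751] [[ 9.993e-01  2.370e-02  2.860e-02]
 [-3.720e-02  6.442e-01  7.639e-01]
 [-3.000e-04 -7.645e-01  6.447e-01]] web in tool [ 0.1564223  18.86573896 -1.61747807]
```

View pics/w11b.png

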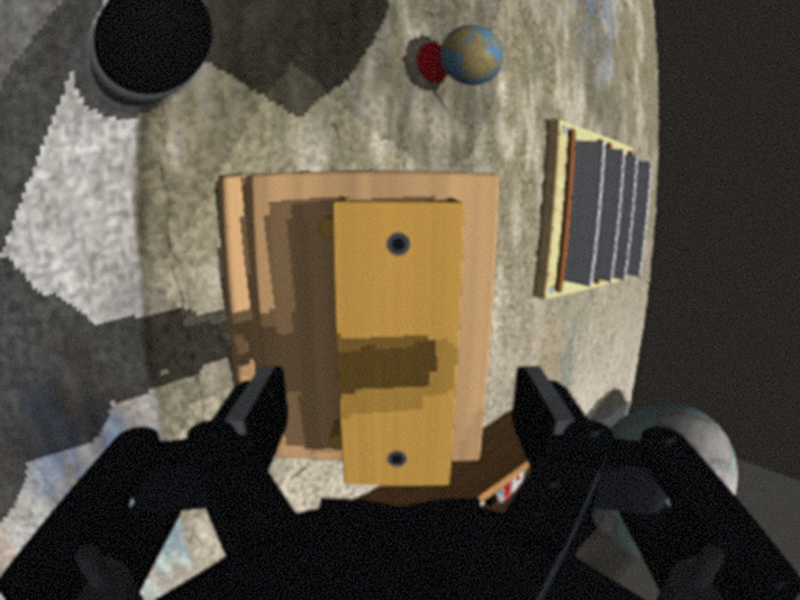

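```bash
python3 -m handwheel '[{"grip":75,"tx":0,"ty":14,"tz":-1.2,"wx":0,"wy":0,"wz":0},{"grip":75,"tx":0,"ty":14,"tz":0,"wx":0,"wy":0,"wz":0},{"grip":75,"tx":0,"ty":12,"tz":0,"wx":0,"wy":0,"wz":0},{"grip":60,"tx":0,"ty":0,"tz":0,"wx":0,"wy":0,"wz":0},{"grip":40,"tx":0,"ty":0,"tz":0,"wx":0,"wy":0,"wz":0},{"grip":40,"tx":0,"ty":0,"tz":0,"wx":0,"wy":0,"wz":0},{"grip":40,"tx":0,"ty":0,"tz":0,"wx":0,"wy":0,"wz":0},{"grip":40,"tx":0,"ty":0,"tz":0,"wx":0,"wy":0,"wz":0},{"grip":40,"tx":0,"ty":0,"tz":0,"wx":0,"wy":0,"wz":0}]' 35
python3 - <<'E'
from h import *
from scipy.spatial.transform import Rotation as Ro
s=sense(); q=s['ee_rot']; R=Ro.from_quat(np.r_[q[1:],q[0]]).as_matrix(); print(s['force'],s['wrist_torque'],s['eef_pos'],s['grip_width']*85.4,'web in tool',R.T@(np.array([520.2,-2.5,83])-s['eef_pos']))
c=snap('wrist','w12'); cv2.imwrite('pics/w12b.png',cv2.resize(cv2.imread('pics/w12.png')[:,:],(800,600),interpolation=cv2.INTER_CUBIC))
E
```

```text
time_s: 11.65
eef_pos: [521.3, 10.4, 68.5]
ee_rot: [0.907, -0.42, 0.008, -0.018]
force: [-0.1, 3.9, 7.2]
grip_width: 0.53
[-0.12748326  3.87985905  7.22178338] [0.92311992 0.13162061 0.06079156] [521.31870998  10.38536349  68.50781615] 45.304419286210575 web in tool [ -0.57853867 -19.40994528  -0.47625005]
```

View pics/w12b.png

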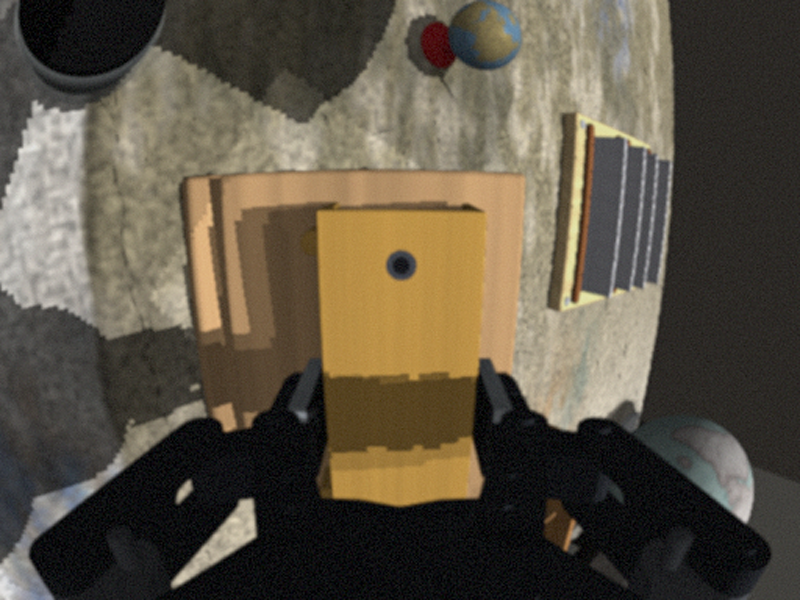

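Gripped at 45.3 mm. Pull straight off the slope and check.

```bash
python3 -m handwheel '[{"grip":40,"tx":0,"ty":-10,"tz":0,"wx":0,"wy":0,"wz":0},{"grip":40,"tx":0,"ty":-20,"tz":0,"wx":0,"wy":0,"wz":0},{"grip":40,"tx":0,"ty":-30,"tz":0,"wx":0,"wy":0,"wz":0},{"grip":40,"tx":0,"ty":-30,"tz":0,"wx":0,"wy":0,"wz":0},{"grip":40,"tx":0,"ty":-20,"tz":0,"wx":0,"wy":0,"wz":0},{"grip":40,"tx":0,"ty":0,"tz":0,"wx":0,"wy":0,"wz":0},{"grip":40,"tx":0,"ty":0,"tz":0,"wx":0,"wy":0,"wz":0}]'
python3 - <<'E'
from h import *
from scipy.spatial.transform import Rotation as Ro
s=sense(); q=s['ee_rot']; R=Ro.from_quat(np.r_[q[1:],q[0]]).as_matrix(); print(s['force'],s['wrist_torque'],s['eef_pos'],s['grip_width']*85.4,R.round(3),s['joints'].round(3))
c=snap('wrist','w13'); cv2.imwrite('pics/w13b.png',cv2.resize(cv2.imread('pics/w13.png')[:,:],(800,600),interpolation=cv2.INTER_CUBIC))
c=snap('side','s13'); cv2.imwrite('pics/s13b.png',cv2.resize(cv2.imread('pics/s13.png')[100:260,180:380],(750,600),interpolation=cv2.INTER_CUBIC))
E
```

```text
time_s: 12.28
eef_pos: [518.1, -61.4, 151.3]
ee_rot: [0.907, -0.421, 0.008, -0.019]
force: [0.3, -0.1, -1.9]
grip_width: 0.533
[ 0.34704906 -0.06854922 -1.92633108] [-3.41763500e-01 -3.20933341e-04  1.76827489e-02] [518.13248497 -61.42506203 151.30005892] 45.502959323433856 [[ 0.999  0.028  0.03 ]
 [-0.041  0.644  0.764]
 [ 0.002 -0.765  0.645]] [-0.626  0.531  1.566  0.57   1.494 -2.334]
```

View pics/w13b.png

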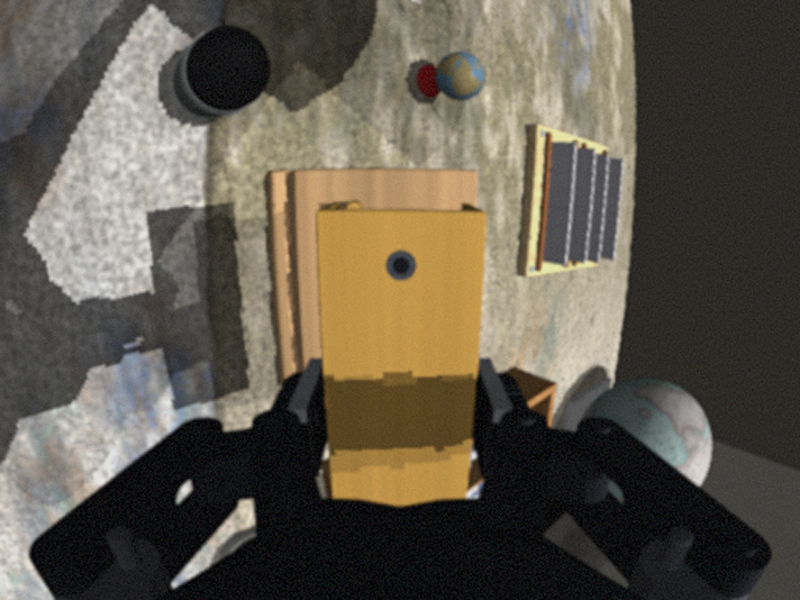

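View pics/s13b.png

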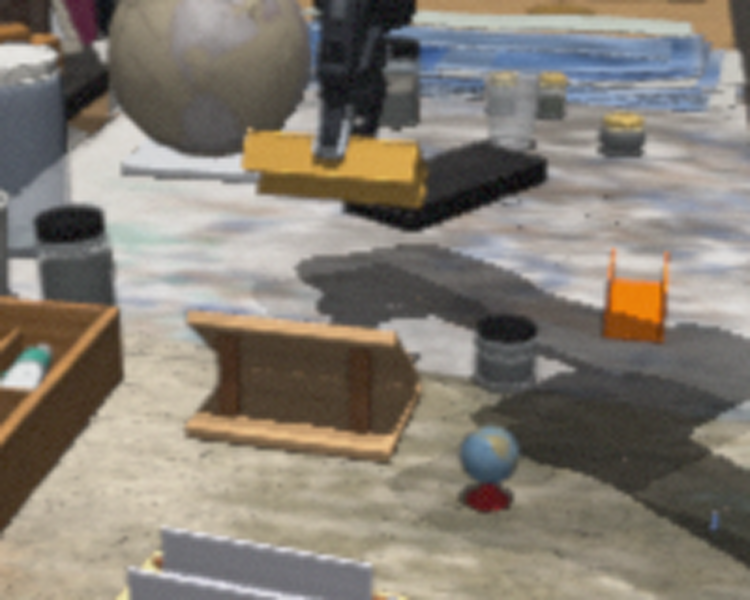

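Held without slip: the hole is at (400,265) both before and after the lift. Next, the grip offset and the rotation and shift needed.

Run:
```python
from h import *
from scipy.spatial.transform import Rotation as Ro
c=load('w13'); s=sense(); q=s['ee_rot']; R=Ro.from_quat(np.r_[q[1:],q[0]]).as_matrix(); p=s['eef_pos']
def ont(u,v,y):
    o,d=ray(c,u*.64-.2,v*.64-.2,True); o=R.T@(o-p); d=R.T@d; return o+d*(y-o[1])/d[1]
for y in(-17,-19.4,-22):
    a=ont(318,211,y); b=ont(486,211,y); h=ont(400.5,265,y); print(y,a.round(1),b.round(1),(b-a)[2].round(1),'hole',h.round(1),'mid',h[0]+45)
a=np.radians(6.0); Rt=np.array([[np.cos(a),0,np.sin(a)],[-np.sin(a),0,np.cos(a)],[0,-1,0]])
rv=Ro.from_matrix(R.T@Rt).as_rotvec(); print('rotvec tool',rv.round(4))
```

```text
-17 [-59.2 -17.  -23.4] [-59.2 -17.   22.8] 46.2 hole [-43.8 -17.   -0.7] mid 1.1792559091095072
-19.4 [-59.4 -19.4 -23. ] [-59.5 -19.4  22.4] 45.3 hole [-44.3 -19.4  -0.7] mid 0.650316032441097
-22 [-59.6 -22.  -22.5] [-59.7 -22.   21.9] 44.4 hole [-44.9 -22.   -0.7] mid 0.07729783271697244
rotvec tool [-0.7023  0.0619 -0.0241]
```

```bash
python3 -m handwheel '[{"grip":40,"tx":0,"ty":0,"tz":0,"wx":-0.117,"wy":0.0103,"wz":-0.004},{"grip":40,"tx":0,"ty":0,"tz":0,"wx":-0.117,"wy":0.0103,"wz":-0.004},{"grip":40,"tx":0,"ty":0,"tz":0,"wx":-0.117,"wy":0.0103,"wz":-0.004},{"grip":40,"tx":0,"ty":0,"tz":0,"wx":-0.117,"wy":0.0103,"wz":-0.004},{"grip":40,"tx":0,"ty":0,"tz":0,"wx":-0.117,"wy":0.0103,"wz":-0.004},{"grip":40,"tx":0,"ty":0,"tz":0,"wx":-0.117,"wy":0.0103,"wz":-0.004},{"grip":40,"tx":0,"ty":0,"tz":0,"wx":0,"wy":0,"wz":0},{"grip":40,"tx":0,"ty":0,"tz":0,"wx":0,"wy":0,"wz":0}]'
python3 - <<'E'
from h import *
from scipy.spatial.transform import Rotation as Ro
s=sense(); q=s['ee_rot']; R=Ro.from_quat(np.r_[q[1:],q[0]]).as_matrix(); p=s['eef_pos']
a=np.radians(6.0); Rt=np.array([[np.cos(a),0,np.sin(a)],[-np.sin(a),0,np.cos(a)],[0,-1,0]])
print(p,R.round(4),s['joints'].round(3),'rv',Ro.from_matrix(R.T@Rt).as_rotvec().round(4),'shift',R.T@(np.array([495.8,305.7,140])-p))
E
```

```text
time_s: 13.05
eef_pos: [517.5, -58.7, 150.0]
ee_rot: [0.707, -0.705, 0.036, -0.036]
force: [0.0, 0.0, -1.8]
grip_width: 0.531
[517.51114578 -58.73609282 150.01906108] [[ 9.949e-01 -3.000e-04  1.012e-01]
 [-1.012e-01  2.600e-03  9.949e-01]
 [-6.000e-04 -1.000e+00  2.600e-03]] [-0.339  0.383  1.624  0.003  1.136 -1.81 ] rv [-0.0026  0.0034 -0.0006] shift [-58.46069809  10.98947667 360.34289138]
```

```bash
python3 -m handwheel '[{"grip":40,"tx":-5.8,"ty":0,"tz":20,"wx":0,"wy":0,"wz":0},{"grip":40,"tx":-6,"ty":0,"tz":40,"wx":0,"wy":0,"wz":0},{"grip":40,"tx":-6,"ty":0,"tz":40,"wx":0,"wy":0,"wz":0},{"grip":40,"tx":-6,"ty":0,"tz":40,"wx":0,"wy":0,"wz":0},{"grip":40,"tx":-6,"ty":0,"tz":40,"wx":0,"wy":0,"wz":0},{"grip":40,"tx":-6,"ty":0,"tz":40,"wx":0,"wy":0,"wz":0},{"grip":40,"tx":-6,"ty":0,"tz":40,"wx":0,"wy":0,"wz":0},{"grip":40,"tx":-6,"ty":0,"tz":40,"wx":0,"wy":0,"wz":0},{"grip":40,"tx":-6,"ty":0,"tz":40,"wx":0,"wy":0,"wz":0},{"grip":40,"tx":-4.7,"ty":10,"tz":20.3,"wx":-0.0026,"wy":0.0034,"wz":0}]'
python3 -m handwheel '[{"grip":40,"tx":0,"ty":30,"tz":0,"wx":0,"wy":0,"wz":0},{"grip":40,"tx":0,"ty":25,"tz":0,"wx":0,"wy":0,"wz":0},{"grip":40,"tx":0,"ty":10,"tz":0,"wx":0,"wy":0,"wz":0},{"grip":40,"tx":0,"ty":0,"tz":0,"wx":0,"wy":0,"wz":0},{"grip":40,"tx":0,"ty":0,"tz":0,"wx":0,"wy":0,"wz":0}]'
python3 - <<'E'
from h import *
from scipy.spatial.transform import Rotation as Ro
s=sense(); q=s['ee_rot']; R=Ro.from_quat(np.r_[q[1:],q[0]]).as_matrix(); p=s['eef_pos']
a=np.radians(6.0); Rt=np.array([[np.cos(a),0,np.sin(a)],[-np.sin(a),0,np.cos(a)],[0,-1,0]])
print(p,'rv',Ro.from_matrix(R.T@Rt).as_rotvec().round(4),'shift',R.T@(np.array([495.8,305.7,60])-p))
c=snap('wrist','w14'); cv2.imwrite('pics/w14b.png',cv2.resize(cv2.imread('pics/w14.png')[60:300,100:420],(800,600),interpolation=cv2.INTER_CUBIC))
c=snap('side','s14'); cv2.imwrite('pics/s14b.png',cv2.resize(cv2.imread('pics/s14.png')[200:340,160:330],(728,600),interpolation=cv2.INTER_CUBIC))
E
```

```text
time_s: 13.88
eef_pos: [497.5, 307.3, 141.1]
ee_rot: [0.706, -0.706, 0.037, -0.038]
force: [0.7, -0.0, -0.7]
grip_width: 0.532
time_s: 14.3
eef_pos: [498.0, 303.1, 75.9]
ee_rot: [-0.705, 0.707, -0.039, 0.039]
force: [0.0, -0.2, -0.9]
grip_width: 0.532
[497.96978613 303.13890399  75.88655774] rv [ 0.0022 -0.0045  0.0002] shift [-2.439839   15.88095257  2.34359399]
```

View pics/w14b.png

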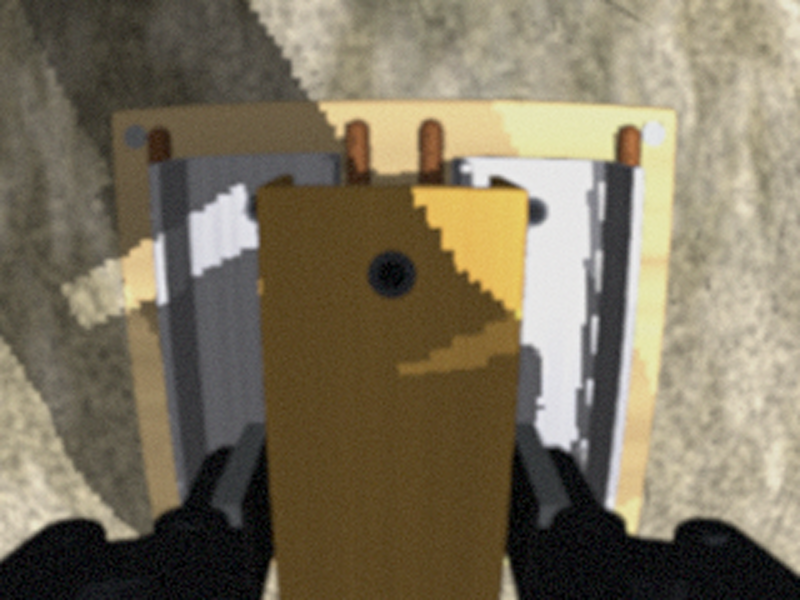

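View pics/s14b.png

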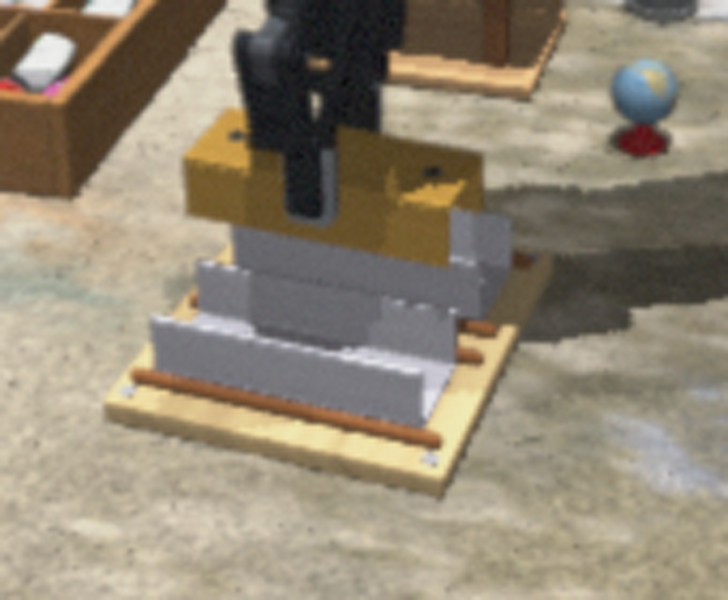

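```bash
python3 -m handwheel '[{"grip":40,"tx":-2.4,"ty":8,"tz":2.3,"wx":0.002,"wy":-0.0045,"wz":0},{"grip":40,"tx":0,"ty":7,"tz":0,"wx":0,"wy":0,"wz":0},{"grip":40,"tx":0,"ty":0,"tz":0,"wx":0,"wy":0,"wz":0},{"grip":40,"tx":0,"ty":0,"tz":0,"wx":0,"wy":0,"wz":0}]'
python3 - <<'E'
from h import *
from scipy.spatial.transform import Rotation as Ro
s=sense(); q=s['ee_rot']; R=Ro.from_quat(np.r_[q[1:],q[0]]).as_matrix(); p=s['eef_pos']
a=np.radians(6.0); Rt=np.array([[np.cos(a),0,np.sin(a)],[-np.sin(a),0,np.cos(a)],[0,-1,0]])
print(p,'rv',Ro.from_matrix(R.T@Rt).as_rotvec().round(4),'shift',R.T@(np.array([495.8,305.7,60])-p))
c=snap('wrist','w15'); cv2.imwrite('pics/w15b.png',cv2.resize(cv2.imread('pics/w15.png')[60:240,140:380],(800,600),interpolation=cv2.INTER_CUBIC))
c=snap('side','s15'); cv2.imwrite('pics/s15b.png',cv2.resize(cv2.imread('pics/s15.png')[220:340,170:320],(750,600),interpolation=cv2.INTER_CUBIC))
E
```

```text
time_s: 14.73
eef_pos: [495.1, 306.2, 60.3]
ee_rot: [-0.706, 0.707, -0.036, 0.037]
force: [-0.2, -0.5, -0.5]
grip_width: 0.531
[495.09646233 306.17036235  60.25730392] rv [0.0011 0.0013 0.0005] shift [ 0.74823186  0.25810685 -0.39489394]
```

View pics/w15b.png

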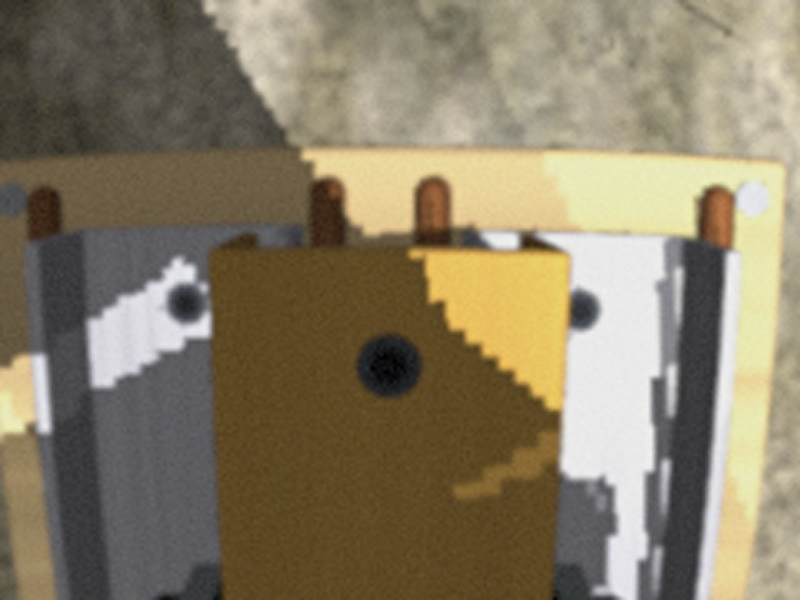

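View pics/s15b.png

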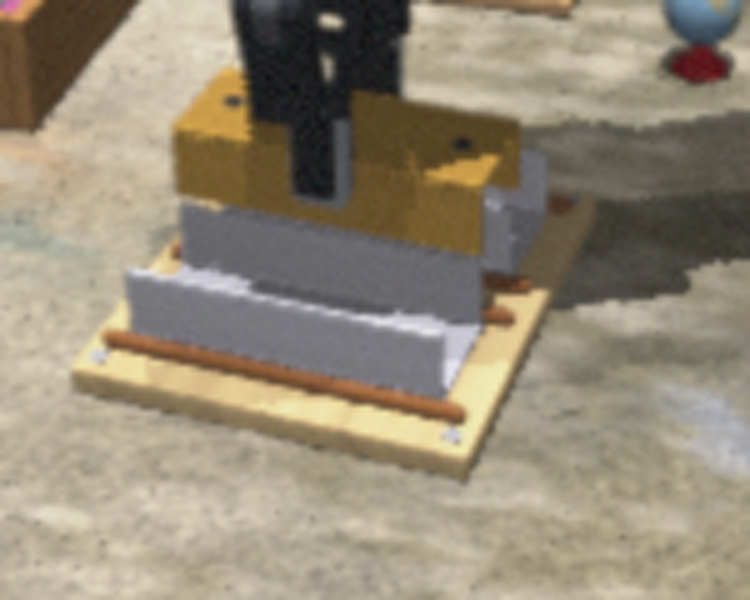

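Run:
```python
from h import *
c=load('w15')
f=lambda u,v,z:P1(c,u,v,z,140,60,800/240)
a=np.radians(6.0); u=np.array([np.cos(a),-np.sin(a),0]); v=np.array([np.sin(a),np.cos(a),0])
def pr(n,p): print(n,p.round(1),'across',(v@p).round(2),'along',(u@p).round(2))
for zz in (77.8,79.2): 
    pr('cap hole',f(389,366,zz)); L=f(209,249,zz);Rr=f(571,253,zz); pr('web edges mid',(L+Rr)/2); print((v@(Rr-L)).round(1))
r=[f(x,y,17) for x,y in((45,200),(328,190),(434,190),(718,200))]
pr('rail mid23',(r[1]+r[2])/2); pr('rail mid14',(r[0]+r[3])/2)
h=[f(185,302,15),f(582,310,15)]; pr('al holeL',h[0]);pr('al holeR',h[1]);pr('mid',(h[0]+h[1])/2)
```

```text
cap hole [450.3 311.   77.8] across 356.42 along 415.35
web edges mid [435.4 312.7  77.8] across 356.53 along 400.33
45.7
cap hole [450.  311.1  79.2] across 356.41 along 415.05
web edges mid [435.3 312.7  79.2] across 356.53 along 400.2
45.2
rail mid23 [430.1 311.8  17. ] across 355.04 along 395.12
rail mid14 [430.2 311.8  17. ] across 355.02 along 395.28
al holeL [447.1 272.   15. ] across 317.28 along 416.25
al holeR [456.6 348.   15. ] across 393.78 along 417.72
mid [451.9 310.   15. ] across 355.53 along 416.98
```

Cap is 0.9 mm too far left and about 1.7 mm short along. Correct, enter the troughs partway and check.

```bash
python3 -m handwheel '[{"grip":40,"tx":1.5,"ty":0,"tz":-0.9,"wx":0.001,"wy":0,"wz":0},{"grip":40,"tx":0,"ty":4,"tz":0,"wx":0,"wy":0,"wz":0},{"grip":40,"tx":0,"ty":5,"tz":0,"wx":0,"wy":0,"wz":0},{"grip":40,"tx":0,"ty":5,"tz":0,"wx":0,"wy":0,"wz":0},{"grip":40,"tx":0,"ty":5,"tz":0,"wx":0,"wy":0,"wz":0},{"grip":40,"tx":0,"ty":0,"tz":0,"wx":0,"wy":0,"wz":0}]'
python3 - <<'E'
from h import *
s=sense(); print(s['eef_pos'],s['force'],s['wrist_torque'],s['grip_width']*85.4)
c=snap('side','s16'); cv2.imwrite('pics/s16b.png',cv2.resize(cv2.imread('pics/s16.png')[220:340,170:320],(750,600),interpolation=cv2.INTER_CUBIC))
E
```

```text
time_s: 15.33
eef_pos: [496.1, 304.9, 40.2]
ee_rot: [-0.706, 0.706, -0.037, 0.036]
force: [-0.4, 0.3, -1.0]
grip_width: 0.531
[496.10360044 304.88523466  40.17194668] [-0.44501847  0.32928198 -0.98998927] [-0.03089864 -0.03164892 -0.00499056] 45.361070541455256
```

View pics/s16b.png

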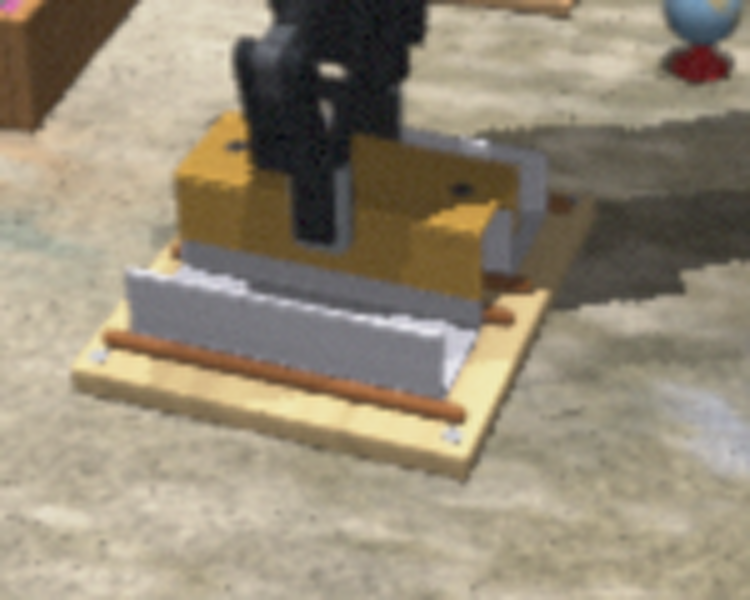

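The flanges are entering the troughs cleanly with no contact force. Continue down.

```bash
python3 -m handwheel '[{"grip":40,"tx":0,"ty":4,"tz":0,"wx":0,"wy":0,"wz":0},{"grip":40,"tx":0,"ty":4,"tz":0,"wx":0,"wy":0,"wz":0},{"grip":40,"tx":0,"ty":3,"tz":0,"wx":0,"wy":0,"wz":0},{"grip":40,"tx":0,"ty":1.5,"tz":0,"wx":0,"wy":0,"wz":0},{"grip":40,"tx":0,"ty":0,"tz":0,"wx":0,"wy":0,"wz":0},{"grip":40,"tx":0,"ty":0,"tz":0,"wx":0,"wy":0,"wz":0}]'
python3 - <<'E'
from h import *
s=sense(); print(s['eef_pos'],s['force'],s['wrist_torque'],s['grip_width']*85.4)
E
```

```text
time_s: 15.88
eef_pos: [496.8, 305.2, 29.1]
ee_rot: [0.706, -0.706, 0.036, -0.037]
force: [0.7, 0.7, -1.3]
grip_width: 0.535
[496.8091721  305.16190995  29.09387831] [ 0.65520414  0.66130439 -1.31011555] [ 0.02371882  0.02329315 -0.02390016] 45.669456593367265
```

```bash
python3 -m handwheel '[{"grip":40,"tx":0,"ty":1.2,"tz":0,"wx":0,"wy":0,"wz":0},{"grip":40,"tx":0,"ty":1,"tz":0,"wx":0,"wy":0,"wz":0},{"grip":40,"tx":0,"ty":0,"tz":0,"wx":0,"wy":0,"wz":0},{"grip":40,"tx":0,"ty":0,"tz":0,"wx":0,"wy":0,"wz":0}]'
python3 -m handwheel '[{"grip":40,"tx":0,"ty":1,"tz":0,"wx":0,"wy":0,"wz":0},{"grip":40,"tx":0,"ty":0,"tz":0,"wx":0,"wy":0,"wz":0},{"grip":40,"tx":0,"ty":0,"tz":0,"wx":0,"wy":0,"wz":0}]'
```

```text
time_s: 16.22
eef_pos: [496.8, 305.2, 26.9]
ee_rot: [0.706, -0.706, 0.036, -0.037]
force: [-0.8, -0.6, -1.6]
grip_width: 0.534
time_s: 16.47
eef_pos: [496.8, 305.2, 25.9]
ee_rot: [0.706, -0.706, 0.036, -0.037]
force: [0.2, -0.1, -1.0]
grip_width: 0.53
```

```bash
python3 -m handwheel '[{"grip":40,"tx":0,"ty":0.8,"tz":0,"wx":0,"wy":0,"wz":0},{"grip":40,"tx":0,"ty":0,"tz":0,"wx":0,"wy":0,"wz":0},{"grip":40,"tx":0,"ty":0,"tz":0,"wx":0,"wy":0,"wz":0}]'
python3 -m handwheel '[{"grip":40,"tx":0,"ty":0.8,"tz":0,"wx":0,"wy":0,"wz":0},{"grip":40,"tx":0,"ty":0,"tz":0,"wx":0,"wy":0,"wz":0},{"grip":40,"tx":0,"ty":0,"tz":0,"wx":0,"wy":0,"wz":0}]'
python3 - <<'E'
from h import *
c=snap('wrist','w17'); cv2.imwrite('pics/w17b.png',cv2.resize(cv2.imread('pics/w17.png')[60:240,140:380],(800,600),interpolation=cv2.INTER_CUBIC))
c=snap('side','s17'); cv2.imwrite('pics/s17b.png',cv2.resize(cv2.imread('pics/s17.png')[220:340,170:320],(750,600),interpolation=cv2.INTER_CUBIC))
E
```

```text
time_s: 16.72
eef_pos: [496.9, 305.2, 25.6]
ee_rot: [0.706, -0.706, 0.036, -0.037]
force: [-1.8, -1.4, 4.8]
grip_width: 0.531
time_s: 16.97
eef_pos: [497.0, 305.2, 25.5]
ee_rot: [0.706, -0.706, 0.036, -0.037]
force: [-4.7, -3.6, 12.4]
grip_width: 0.532
```

View pics/s17b.png

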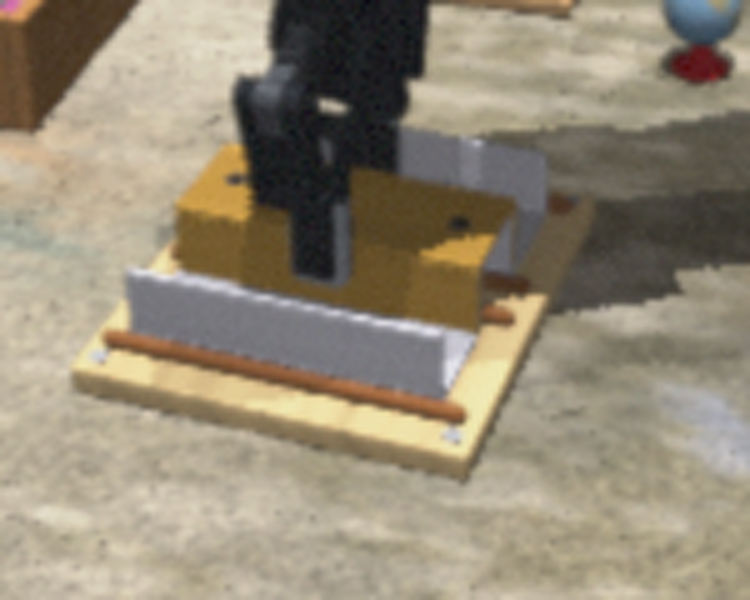

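View pics/w17b.png

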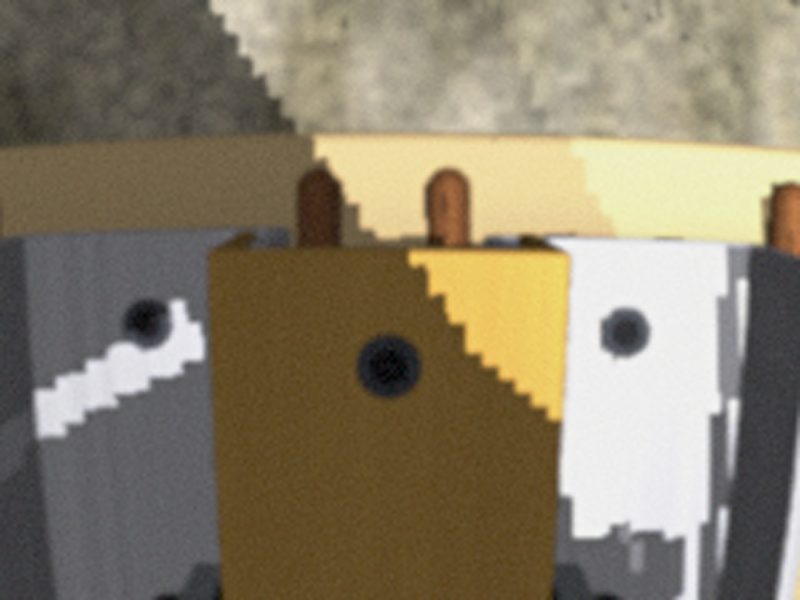

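It bottomed out at TCP 25.5, as predicted (25.6), with contact force rising to 12 N. The flanges are on the trough floors. Relieve the press, open to about 58 and withdraw.

```bash
python3 -m handwheel '[{"grip":40,"tx":0,"ty":-1,"tz":0,"wx":0,"wy":0,"wz":0},{"grip":48,"tx":0,"ty":0,"tz":0,"wx":0,"wy":0,"wz":0},{"grip":54,"tx":0,"ty":0,"tz":0,"wx":0,"wy":0,"wz":0},{"grip":60,"tx":0,"ty":0,"tz":0,"wx":0,"wy":0,"wz":0},{"grip":60,"tx":0,"ty":0,"tz":0,"wx":0,"wy":0,"wz":0},{"grip":60,"tx":0,"ty":0,"tz":0,"wx":0,"wy":0,"wz":0},{"grip":60,"tx":0,"ty":-10,"tz":0,"wx":0,"wy":0,"wz":0},{"grip":60,"tx":0,"ty":-25,"tz":0,"wx":0,"wy":0,"wz":0},{"grip":60,"tx":0,"ty":-40,"tz":0,"wx":0,"wy":0,"wz":0},{"grip":60,"tx":0,"ty":-40,"tz":0,"wx":0,"wy":0,"wz":0}]'
python3 -m handwheel '[{"grip":70,"tx":-15,"ty":-30,"tz":0,"wx":0,"wy":0,"wz":0},{"grip":70,"tx":-15,"ty":-20,"tz":0,"wx":0,"wy":0,"wz":0},{"grip":70,"tx":0,"ty":0,"tz":0,"wx":0,"wy":0,"wz":0},{"grip":70,"tx":0,"ty":0,"tz":0,"wx":0,"wy":0,"wz":0}]'
python3 - <<'E'
from h import *
c=snap('wrist','w18'); cv2.imwrite('pics/w18b.png',cv2.resize(cv2.imread('pics/w18.png')[90:270,140:380],(800,600),interpolation=cv2.INTER_CUBIC)); print(sense()['eef_pos'])
c=snap('side','s18'); cv2.imwrite('pics/s18b.png',cv2.resize(cv2.imread('pics/s18.png')[220:340,170:320],(750,600),interpolation=cv2.INTER_CUBIC))
c=snap('top','t18'); cv2.imwrite('pics/t18b.png',cv2.resize(cv2.imread('pics/t18.png'),(800,600),interpolation=cv2.INTER_CUBIC))
E
```

```text
time_s: 17.9
eef_pos: [496.0, 304.9, 141.8]
ee_rot: [-0.706, 0.706, -0.037, 0.037]
force: [-0.3, 0.1, 0.1]
grip_width: 0.702
time_s: 18.23
eef_pos: [466.7, 308.5, 191.6]
ee_rot: [0.707, -0.706, 0.035, -0.038]
force: [-0.2, 0.1, -0.6]
grip_width: 0.822
[466.70257209 308.15914068 190.1830677 ]
```

View pics/w18b.png

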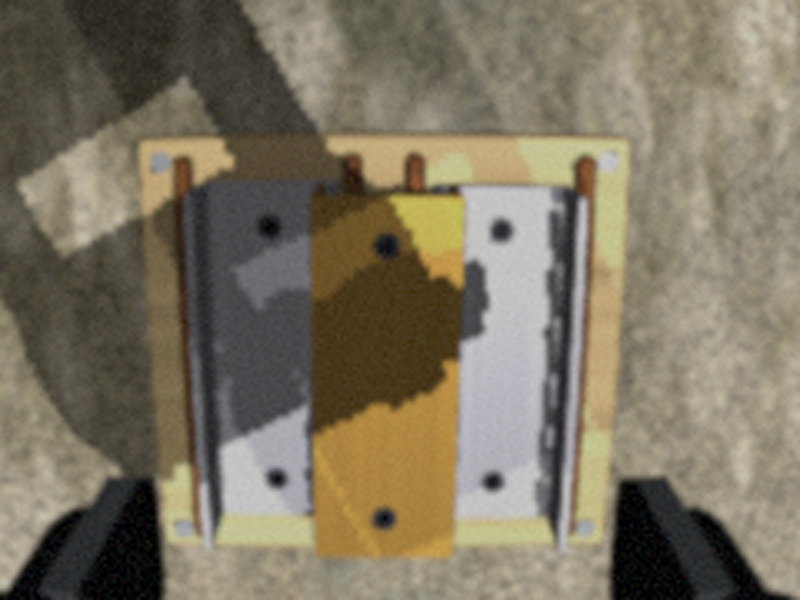

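View pics/s18b.png

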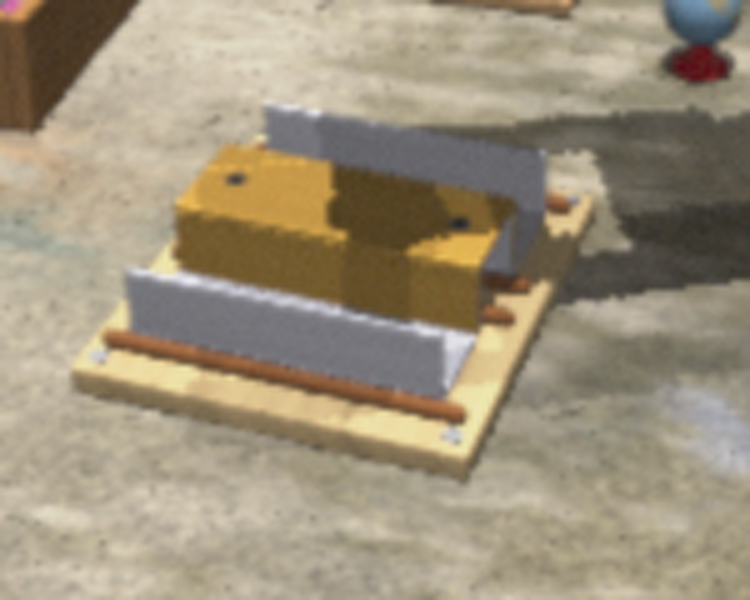

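View pics/t18b.png

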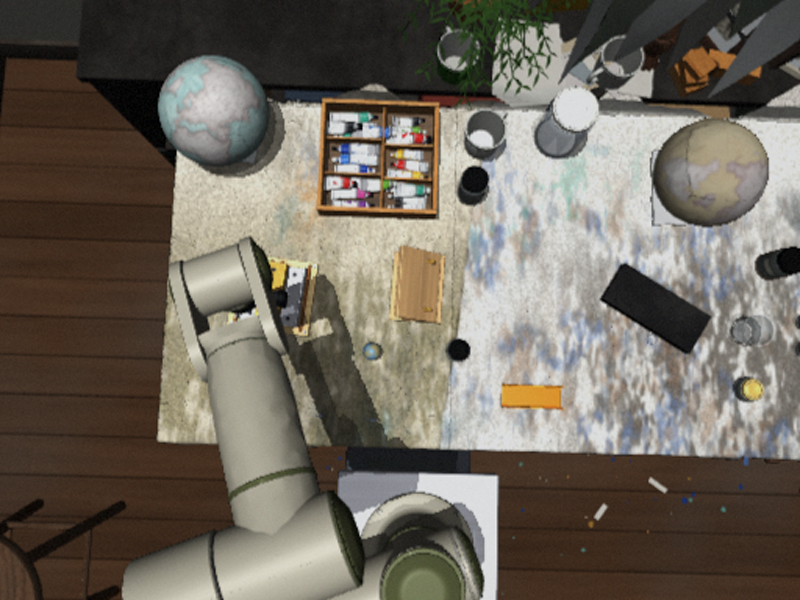

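Brass sits between the aluminium flanges in both views. Globe (372,351) and jars (459,349), (474,185) are where they were. Final numeric check.

Run:
```python
from h import *
c=load('w18')
f=lambda u,v,z:P1(c,u,v,z,140,90,800/240)
a=np.radians(6.0); u=np.array([np.cos(a),-np.sin(a),0]); v=np.array([np.sin(a),np.cos(a),0]); C=np.array([496.1,305.2,0])
for n,p,q,z in(('loose',(269,227),(277,478),15),('laid',(501,230),(492,481),15),('cap',(386,246),(384,518),45)):
    A,B=f(*p,z),f(*q,z); d=B-A; m=(A+B)/2-C; print(n,'len',np.linalg.norm(d).round(1),'yaw vs cradle',(np.degrees(np.arctan2(d[1],d[0]))+6).round(2),'cx',(v@m).round(1),'cy',(-u@m).round(1))
L,R=f(312,195,45),f(465,195,45); print('cap width if top at z45',np.linalg.norm(R-L).round(1))
```

```text
loose len 89.5 yaw vs cradle -0.09 cx -37.9 cy 0.1
laid len 89.7 yaw vs cradle 0.04 cx 38.0 cy -0.9
cap len 89.3 yaw vs cradle -0.32 cx 0.1 cy -0.3
cap width if top at z45 44.9
```

Run:
```python
from h import *
print(sense()['dq'].round(3)); print(ctrl.finish_job())
```

```text
[-0.001  0.008 -0.003  0.002  0.002 -0.   ]
the job is handed in; nothing more can be done
None
```

All three channels are packed in the cradle and the job is handed in, at about 18 s of the 64 s allowed. I laid the loose aluminium channel open-up in the right-hand bay and let go. I then took the brass channel off the easel and lowered it open-down across the middle until it bottomed, at the predicted height.

Last checks from the wrist camera, in the cradle's frame:

| Channel | Across (x, mm) | Along (y, mm) | Yaw error |
|---|---|---|---|
| loose aluminium | −37.9 | 0.1 | −0.1° |
| laid aluminium | 38.0 | −0.9 | 0.0° |
| brass | 0.1 | −0.3 | −0.3° |

- **Height and level:** these come only from where the arm met the floor of the troughs and from the side view, where the brass channel looks level and fully down. I did not measure height directly after letting go.
- **Bystanders:** the jars and the globe show at the same pixels in the top view as at the start.
- **Small disagreement:** the brass channel's width measured 44.9 mm at the seated height, against the true 46 mm. The image scale ran about 1 to 2% small, and the cradle board showed the same bias. That fits a seated channel; one caught high would measure too wide.
- **Refused call:** my first move was refused for missing keys, and nothing moved.

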